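# Crank the plant carriage up to its dock

## Task

Turn the red crank anticlockwise (seen from above) at an even, unhurried pace, carrying it through the heavy spot in every turn without letting it lurch or run back, until the potted plant on the carriage is pressed snugly but gently against the orange sprung buffer of the dock. Then push the brake lever fully over, let go of everything, and leave the plant pressed against the buffer and the other things on the bench alone.

Things in the scene. Friction and masses are not known exactly. Their poses are not given: they have to be found in the camera images.
- rig: the drive fixed to the bench: origin on the bench under the crank axis, y axis = carriage travel direction (towards the dock), z up; crank, brake and dock share its yaw. Grey gearbox 100 x 100 x 58 mm; the crank arm above it has its top at 88 mm. On the +x side a red-ended spring plunger reaches 156 mm out, 84 mm high. The carriage (walls up to 82 mm) starts centred 175 mm along +y, the front of its back wall at 131 mm
- crank_axis (a point): point on the vertical axis of the red crank, level with the middle of its grip, 118 mm above the bench
- handle (a point): middle of the crank's black grip, an upright round knob 24 mm in diameter, from 90 to 140 mm above the bench (this point at 118 mm), 55 mm from the crank axis. It spins freely on its pin, so the gripper need not turn with it. Best pinched from above
- crank (a joint): angle turned by the crank, rad; 0 at the start, grows anticlockwise from above. Each rad moves the carriage 16 mm to the dock (100 mm a turn). Friction keeps it where it is left. A spring plunger loads it once a turn: the push needed at the grip, mostly friction, is about 6.5 N, swells to 10 N near 1.9 rad of each turn (the heavy spot) and eases to 3 N near 4.4. Even pace: below 4 rad/s, and not backwards
- pot_center (a point): centre, half-way up, of the cream hand-formed pot with a succulent (pot 75 mm tall, 0.3 to 0.6 kg) standing loose on the carriage, not to be touched. It is uneven, 66 to 84 mm across depending on direction, with 3 to 17 mm of play to the carriage's green back wall, which has to push it home, so firm contact has to be felt. It meets the buffer after 1.2 to 2.2 turns, never sooner
- pot: the same potted plant; origin at the centre of its underside, z up
- buffer_face (a point): centre of the flat orange face (70 x 50 mm) of the dock's buffer at rest, looking back along the travel direction at the pot
- brake_tip (a point): centre of the 26 mm round end of the red brake lever, now about 0.1 m above the bench. The lever is 75 mm long and turns about a pivot 30 mm above the bench on a small grey block (70 x 50 mm), beside the crank: block centre at x = -35, y = -185 mm in the rig frame
- brake (a joint): angle of the brake lever, rad: 0 to 0.2 at the start (off; it leans 0.5 rad from vertical to the rig's -x), 1.0 fully over (leans 0.5 rad to the rig's +x); stays where it is left, pushed by about 1 N. Fully over means above 0.85
- screwdriver: screwdriver 170 mm long lying on the bench, bystander
- jar: glass jar, 52 mm across, 70 mm high with blue cap, bystander
- beaker: open yellow beaker, 64 mm across, 70 mm high, bystander
- dock: the dock, fixed on the rail: green foot, grey wall, white posts with a yellow cup. Origin at its foot under the buffer face, y = travel direction. Its orange-faced buffer plate is sprung: 1 mm for each 4 N, bottoms after 9 mm. Snug is a press of 5 to 20 N; over 30 N crushes the plant. Pressing adds 0.2 to 0.3 N at the crank handle per newton, on top of the push usual at that angle of a turn
Mind the look-alikes: they are no part of the job. What is meant by the pot is not pink or yellow, and is the smaller of those in its own colour.

How it is judged:
By the outcome, as a careful person would: the job done as asked, in the order asked, and still so for the second after the job is handed in, with the robot touching nothing.
It also fails if it takes over 72 s, if anything falls off the work surface, if the arm or the gripper's body presses on something with over 40 N, if the wrist force passes 120 N, or if a joint passes its speed limit or range.

## Robot

A 6-joint arm with a two-finger parallel gripper is mounted at the origin on the work surface. World frame = base frame: x ahead of the robot, y to its left, z up, the work surface at z = 0. Lengths are in m, angles in degrees, forces in N, time in s.
With the tool pointing down it reaches from about 0.375 to 0.9 m from the base axis. Payload 3.1 kg.
Tool frame: the origin (TCP) lies between the finger pads; the fingertips stand 19 mm ahead of it and the grasp point (between the pads) is the TCP; z points along the fingers, y is the direction in which the jaws open and shut (so a half turn about z gives the same grasp; the last joint's range is limited). The gripper opens to 87 mm and grips with 3 to 60 N. Pads are 19 mm wide; open, the fingers measure 117 mm over their backs; the gripper's body (75 mm by 190 mm) begins 51 mm behind the grasp point.
Start: joints at [-75.946, 30.224, 82.088, -0, 67.689, -10.227], TCP at [0.257, -0.57, 0.242] pointing down, gripper open.
Joint ranges: [-176.69, 176.69], [-43.24, 126.21], [12.49, 139.97], [-82, 262], [0, 151.66], [-163.58, 163.58]. Speed limits (degrees/s): [159.86, 159.86, 180, 180, 180, 180].

## Interface

Orientations are given as a 3x3 rotation matrix whose columns are the frame's x, y, z axes.
In Python, from rig import bot gives the robot as it stands. The module is installed in compiled form; this text tells all that it offers.
- The arm moves only by the tool play_rows, never from a script. Its argument "increments" is a list of rows, each an object with "dp": the shift along the world's x, y, z in mm, a list of three; "turn": the turn about the world's z in rad. In form: [{"dp": [tx, ty, tz], "turn": turn}, ...]. A call has exactly 5 rows; each row shifts and turns the pose as measured when the row begins; what a row does not reach is not made up. A row lasts 1/10 s, in which the tool goes at most 50 mm and 8.59 degrees, less where a joint would pass 70% of its speed; a pose out of reach is approached as far as the arm can. A call with a gripper value outside its range is refused whole. "claw" is the opening, from 0 (shut) to 1 (fully open), set as the call begins (left out, the last holds). The fingers move at their own pace and stop on an object; the grip force is fixed at half the most. Time passes only in rows, so rows that do not move let the fingers close, or fill a call up. It gives the time, the measured TCP pose, the force and the opening at its end, in the units of the state.
- bot.read_state(): the state, without advancing time (a new reading comes with each control period).
- bot.capture(name): name is "scene" or "top"; returns (picture, depth): 384x512x3 uint8, blue, green, red; 384x512 float32, m along the optical axis (not along the pixel's ray), 0 where there is no reading.
- bot.get_calibration(name): a dict with "K" (3x3 intrinsics, pixels), "k1" (the pictures are not rectified: a ray, as slopes to the right and down, at radius r is drawn at 1 + k1 r^2 times it, then the intrinsics apply), "xyz" and "attitude" of the camera in the world. Camera axes: x right, y up, looking along -z (the intrinsics and any distortion apply to the point x, -y, -z); pixel columns grow to the right and rows downward; lengths in m; the calibration is good to about 2 mm. A picture is of the moment at which its call begins. get_calibration takes no time and is no camera call.
- bot.hand_in(): hands the job in, once; it reports no verdict.
The state is a dict: "time_s": time; "joint_positions": joint angles; "qvel": joint speeds; "tau": joint torques, N m; "position": TCP position; "tcp_rot": TCP orientation; "force": force on the tool from outside, world axes, zero at the start; "moment": the same for the moment, N m; "opening": opening from 0.0 (shut) to 1.0 (fully open).
Only numpy, scipy, OpenCV 4.12 (cv2) and the standard library are available. Lean on these libraries where they do the work, as an engineer would, in place of code of your own. Each camera call takes 0.05 s, during which the arm holds its last target.

## Working session

There is one attempt and no reset: what is moved stays moved. The work goes in short steps, Python scripts to look and compute and a tool call to move; the robot and the scene stay as the last step left them, time stands still between calls to the robot, and variables do not carry over. Pictures are saved under pics/ and viewed, and the job is handed in when it is done.

Besides the shell and the picture viewer there is one more tool, called after "Call:" as name(argument=value, ...), one argument or row to a line, values as JSON. play_rows: Moves the arm, as the interface text tells. Its arguments: {"type":"object","properties":{"increments":{"type":"array"},"claw":{"type":"number"}},"required":["increments"]}

```bash
mkdir -p pics; python3 - <<'E'
from rig import bot
import cv2,numpy as np
s=bot.read_state(); print(s)
for n in("scene","top"):
    im,d=bot.capture(n); cv2.imwrite(f"pics/{n}0.png",im); np.save(f"pics/{n}0.npy",d); print(n,bot.get_calibration(n))
E
```

```text
{'time_s': 0.0, 'joint_positions': array([-7.59464545e+01,  3.02796886e+01,  8.21542293e+01,  1.12353504e-03,
        6.76871568e+01, -1.02281002e+01]), 'qvel': array([-0.00840053,  0.03853142,  0.01482565, -0.07154937,  0.01894108,
       -0.05667865]), 'tau': array([ 9.18484366e-04, -4.40040708e+01, -1.76593781e+01,  6.35178178e-02,
        5.82807348e-02, -1.65660977e-04]), 'position': array([ 0.25687432, -0.56904617,  0.24057579]), 'tcp_rot': array([[ 9.11538222e-01,  4.11215058e-01, -4.95535345e-04],
       [ 4.11215169e-01, -9.11535992e-01,  2.05430810e-03],
       [ 3.93064122e-04, -2.07635200e-03, -9.99997767e-01]]), 'force': array([ 0.36998246, -0.84078871,  1.14861286]), 'moment': array([-0.00616533, -0.04279505, -0.01144859]), 'opening': 1.00393927375333}
scene {'K': array([[455.53372183,   0.        , 252.73228182],
       [  0.        , 455.53372183, 192.16154086],
       [  0.        ,   0.        ,   1.        ]]), 'k1': 0.027779256363777507, 'xyz': array([1.19391798, 0.32095644, 1.06043043]), 'attitude': array([[-0.38690939, -0.75152066,  0.53433867],
       [ 0.92211547, -0.3166134 ,  0.22239383],
       [ 0.00204523,  0.57876822,  0.81548953]])}
top {'K': array([[481.71847883,   0.        , 248.51852936],
       [  0.        , 481.71847883, 188.72370387],
       [  0.        ,   0.        ,   1.        ]]), 'k1': -0.007515235921513319, 'xyz': array([0.41767031, 0.05190756, 1.16652955]), 'attitude': array([[-0.02748204,  0.98875093, -0.14702494],
       [-0.99959988, -0.0261975 ,  0.01066652],
       [ 0.00669484,  0.14725925,  0.98907527]])}
```

View pics/scene0.png

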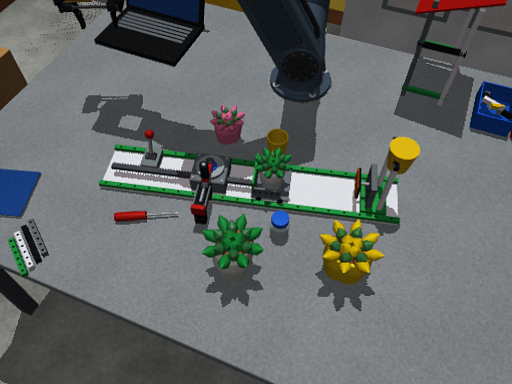

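View pics/top0.png

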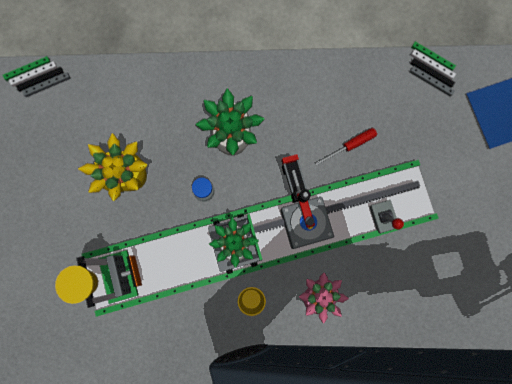

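The scene view shows the brake ball near (149,134), the crank near (208,172) and the pot near (270,180). The top view shows the crank near (307,210), the brake ball at (398,224), the pot at (234,243) and the buffer at (135,270). I'll zoom in on the top view next.

```bash
cat > h.py <<'E'
import numpy as np,cv2
from rig import bot
def ray(n,u,v):
    c=bot.get_calibration(n); K=c['K']
    y=np.array([(u-K[0,2])/K[0,0],(v-K[1,2])/K[1,1]]); x=y.copy()
    for _ in range(20): x=y/(1+c['k1']*(x@x))
    return c['xyz'],c['attitude']@np.array([x[0],-x[1],-1])
def onz(n,u,v,z):
    o,d=ray(n,u,v); return o+d*(z-o[2])/d[2]
def proj(n,p):
    c=bot.get_calibration(n);q=c['attitude'].T@(np.array(p)-c['xyz']); x=np.array([q[0],-q[1]])/-q[2]
    x=x*(1+c['k1']*(x@x)); return x*c['K'][0,0]+c['K'][:2,2]
def tri(u1,u2):
    A=[];B=[]
    o1,d1=ray("top",*u1);o2,d2=ray("scene",*u2)
    M=np.stack([d1,-d2],1);t=np.linalg.lstsq(M,o2-o1,rcond=None)[0]
    a=o1+d1*t[0];b=o2+d2*t[1];return (a+b)/2,np.linalg.norm(a-b)
def crop(src,x0,y0,w,h,k,out):
    im=cv2.imread(src)[y0:y0+h,x0:x0+w]; cv2.imwrite(out,cv2.resize(im,None,fx=k,fy=k,interpolation=cv2.INTER_CUBIC))
E
python3 - <<'E'
from h import *
crop("pics/top0.png",200,145,220,130,3.6,"pics/t1.png")
crop("pics/scene0.png",95,115,220,120,3.6,"pics/s1.png")
for n in("top","scene"):
    im=cv2.imread(f"pics/{n}0.png");h=cv2.cvtColor(im,cv2.COLOR_BGR2HSV)
    m=((((h[...,0]<7)|(h[...,0]>173))&(h[...,1]>150)&(h[...,2]>90))*255).astype(np.uint8)
    k,_,st,ce=cv2.connectedComponentsWithStats(m)
    for i in range(1,k):
        if st[i,4]>15: print(n,st[i],ce[i])
E
```

```text
top [345 128  32  23 294] [360.79591837 138.84353741]
top [283 155  15   8  82] [289.95121951 158.51219512]
top [300 201  12  18 129] [305.43410853 209.37984496]
top [394 219  10  10  77] [398.06493506 223.5974026 ]
scene [415   0  91  12 648] [454.60339506   3.92283951]
scene [145 130   8   6  40] [148.5 132.5]
scene [208 163   4  11  27] [209.59259259 166.96296296]
scene [191 204  14   6  64] [197.46875  206.421875]
scene [114 211  32   8 216] [129.64814815 214.58796296]
```

View pics/t1.png

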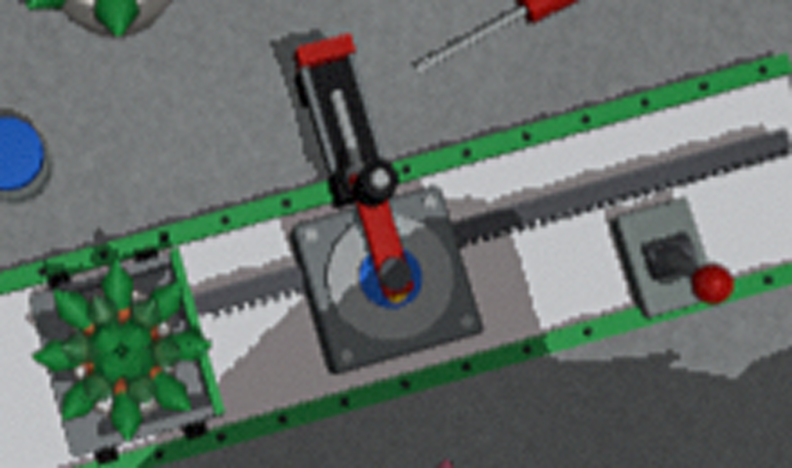

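View pics/s1.png

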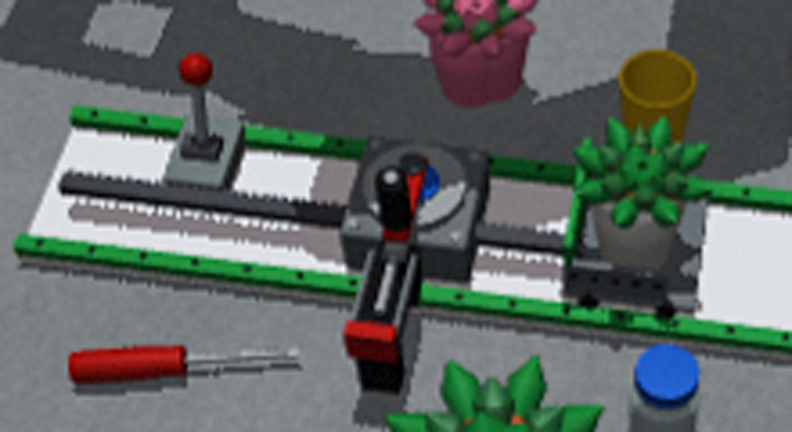

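```bash
python3 - <<'E'
from h import *
t=lambda x,y:(x/3.6+200,y/3.6+145)
s=lambda x,y:(x/3.6+95,y/3.6+115)
g,e=tri(t(378,178),s(393,175)); print("grip top",g,e)
b,e=tri((398.2,223.6),(148.7,134.3)); print("ball",b,e)
cs=[onz("top",*t(*c),.058) for c in((293,228),(440,187),(482,327),(335,373))]
c=np.mean(cs,0);print("box c",c,[np.linalg.norm(cs[i]-cs[i-1]) for i in range(4)])
# +y rig dir: from corner1->0 and 2->3
y=(cs[0]-cs[1])+(cs[3]-cs[2]); print("yaw",np.degrees(np.arctan2(-y[0],y[1])))
x=(cs[0]-cs[3])+(cs[1]-cs[2]); print("yaw",np.degrees(np.arctan2(x[1],x[0])))
# rail green fits
im=cv2.imread("pics/top0.png");h=cv2.cvtColor(im,cv2.COLOR_BGR2HSV)
m=(h[...,0]>55)&(h[...,0]<80)&(h[...,1]>150)&(h[...,2]>100)
for (u0,v0,u1,v1) in ((88,258,418,162),(100,312,436,217)):
    vv,uu=np.nonzero(m); L=v0+(uu-u0)*(v1-v0)/(u1-u0); k=(abs(vv-L)<6)&(uu>u0)&(uu<u1)
    P=np.array([onz("top",a,b,.02)[:2] for a,b in zip(uu[k],vv[k])])
    f=cv2.fitLine(P.astype(np.float32),cv2.DIST_HUBER,0,.001,.001).ravel(); print("rail",f,np.degrees(np.arctan2(-f[0],f[1])),len(P))
E
```

```text
grip top [ 0.55498859 -0.08109721  0.13870425] 0.0011956699522237338
ball [ 0.48986819 -0.29244705  0.09499491] 0.002204598770863653
box c [ 0.50062378 -0.0941496   0.058     ] [np.float64(0.09604256169052877), np.float64(0.09886184026375174), np.float64(0.09340584517006069), np.float64(0.09864733232156728)]
yaw 14.832225995563713
yaw 13.909088517639105
rail [ 0.2434231  -0.9699202   0.5488171  -0.00222331] -165.91133 1405
rail [ 0.24440092 -0.9696743   0.39148036  0.06343908] -165.85356 974
```

Call:
play_rows(
  increments=[
    {"dp": [20, 33, 2], "turn": -0.09},
    {"dp": [20, 33, 2], "turn": -0.09},
    {"dp": [20, 33, 0], "turn": -0.09},
    {"dp": [20, 33, 0], "turn": -0.09},
    {"dp": [20, 33, 0], "turn": -0.09},
  ],
  claw=1,
)

```text
time_s: 0.6
position: [0.3558, -0.4031, 0.242]
tcp_rot: [[0.999, -0.053, -0.002], [-0.053, -0.999, 0.003], [-0.002, -0.002, -1.0]]
force: [0.6, -0.1, -0.5]
opening: 1.001
```

```bash
python3 - <<'E'
from h import *
d=np.load("pics/top0.npy")
def pt(u,v):
    o,r=ray("top",u,v); 
    return o+r*d[int(v),int(u)]
for u,v in((234,243),(234,225),(222,240),(228,121),(324,297),(307,190),(310,222),(252,228),(136,270),(120,275),(75,285)): print(u,v,pt(u,v).round(3))
E
```

```text
234 243 [0.456 0.075 0.117]
234 225 [0.495 0.074 0.119]
222 240 [0.463 0.101 0.125]
228 121 [0.726 0.082 0.127]
324 297 [ 0.334 -0.118  0.092]
307 190 [ 0.564 -0.085  0.138]
310 222 [ 0.499 -0.095  0.092]
252 228 [0.489 0.035 0.088]
136 270 [0.403 0.299 0.065]
120 275 [0.393 0.33  0.082]
75 285 [0.38  0.378 0.229]
```

Call:
play_rows(
  increments=[
    {"dp": [20, 33, 0], "turn": -0.096},
    {"dp": [20, 33, 0], "turn": -0.096},
    {"dp": [20, 33, 0], "turn": -0.096},
    {"dp": [20, 33, 0], "turn": -0.096},
    {"dp": [20, 33, 0], "turn": -0.096},
  ],
)

```text
time_s: 1.1
position: [0.4578, -0.2299, 0.2404]
tcp_rot: [[0.85, -0.527, -0.002], [-0.527, -0.85, 0.006], [-0.005, -0.005, -1.0]]
force: [0.7, 0.5, -0.1]
opening: 1.0
```

Call:
play_rows(
  increments=[
    {"dp": [20, 33, 0], "turn": -0.096},
    {"dp": [20, 33, 0], "turn": -0.096},
    {"dp": [20, 33, 0], "turn": -0.096},
    {"dp": [20, 33, 0], "turn": -0.096},
    {"dp": [15, 23, 0], "turn": -0.096},
  ],
)

```text
time_s: 1.6
position: [0.555, -0.0658, 0.2389]
tcp_rot: [[0.493, -0.87, -0.001], [-0.87, -0.493, 0.009], [-0.008, -0.003, -1.0]]
force: [0.7, -0.1, 0.4]
opening: 1.002
```

Call:
play_rows(
  increments=[
    {"dp": [0, -8, 0], "turn": 0},
    {"dp": [0, -7, 0], "turn": 0},
    {"dp": [0, 0, 0], "turn": 0},
    {"dp": [0, 0, 0], "turn": 0},
    {"dp": [0, 0, 0], "turn": 0},
  ],
)

```text
time_s: 2.1
position: [0.5543, -0.0803, 0.2375]
tcp_rot: [[0.497, -0.868, -0.004], [-0.868, -0.497, 0.01], [-0.011, -0.001, -1.0]]
force: [1.0, 0.1, 0.3]
opening: 0.997
```

```bash
python3 - <<'E'
from h import *
im,_=bot.capture("scene");cv2.imwrite("pics/s2.png",im);s=bot.read_state();print(s['position'],s['force'])
crop("pics/s2.png",95,60,220,160,3.6,"pics/s2c.png")
E
```

```text
[ 0.55429096 -0.08032747  0.2375    ] [-0.54585597  0.1641309   0.75267837]
```

View pics/s2c.png

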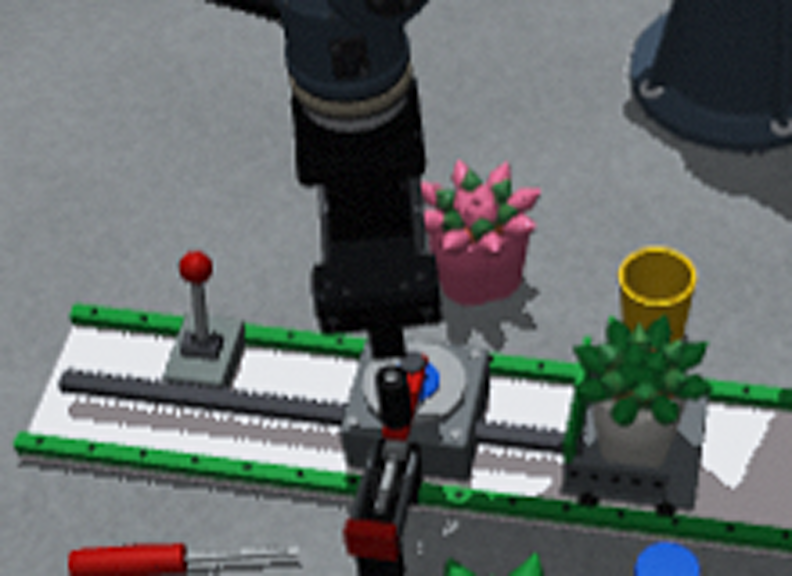

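Call:
play_rows(
  increments=[
    {"dp": [0, 0, -14], "turn": 0},
    {"dp": [0, 0, -14], "turn": 0},
    {"dp": [0, 0, -14], "turn": 0},
    {"dp": [0, 0, -14], "turn": 0},
    {"dp": [0, 0, -14], "turn": 0},
  ],
)

```text
time_s: 2.65
position: [0.5551, -0.0838, 0.1685]
tcp_rot: [[0.493, -0.87, 0.003], [-0.87, -0.493, 0.007], [-0.005, -0.006, -1.0]]
force: [0.9, -0.7, -0.1]
opening: 1.0
```

Call:
play_rows(
  increments=[
    {"dp": [0, 0, -14], "turn": 0},
    {"dp": [0, 0, -12], "turn": 0},
    {"dp": [0, 0, -9], "turn": 0},
    {"dp": [0, 0, -6], "turn": 0},
    {"dp": [0, 0, -2], "turn": 0},
  ],
)

```text
time_s: 3.15
position: [0.554, -0.0853, 0.1223]
tcp_rot: [[0.491, -0.871, 0.001], [-0.871, -0.491, 0.008], [-0.006, -0.005, -1.0]]
force: [0.8, -0.7, 0.5]
opening: 1.004
```

Call:
play_rows(
  increments=[
    {"dp": [0.5, 2, -1], "turn": 0},
    {"dp": [0.5, 2, 0], "turn": 0},
    {"dp": [0, 0.5, 0], "turn": 0},
    {"dp": [0, 0, 0.3], "turn": 0},
    {"dp": [0, 0, 0.3], "turn": 0},
  ],
)

```text
time_s: 3.65
position: [0.5562, -0.0805, 0.1232]
tcp_rot: [[0.491, -0.871, 0.004], [-0.871, -0.491, 0.007], [-0.004, -0.007, -1.0]]
force: [0.2, -0.0, 0.5]
opening: 0.998
```

Call:
play_rows(
  increments=[
    {"dp": [0, 0, 0.3], "turn": 0},
    {"dp": [0, 0, 0.3], "turn": 0},
    {"dp": [0, 0, 0.3], "turn": 0},
    {"dp": [0, 0, 0.3], "turn": 0},
    {"dp": [0, 0, 0.3], "turn": 0},
  ],
  claw=0,
)

```text
time_s: 4.15
position: [0.5565, -0.0806, 0.1255]
tcp_rot: [[0.491, -0.871, 0.005], [-0.871, -0.491, 0.006], [-0.003, -0.008, -1.0]]
force: [0.2, 0.4, -0.3]
opening: 0.631
```

Call:
play_rows(
  increments=[
    {"dp": [0, 0, -1.5], "turn": 0},
    {"dp": [0, 0, -1.5], "turn": 0},
    {"dp": [0, 0, -1.5], "turn": 0},
    {"dp": [0, 0, -1], "turn": 0},
    {"dp": [0, 0, 0], "turn": 0},
  ],
)

```text
time_s: 4.65
position: [0.5567, -0.0806, 0.1197]
tcp_rot: [[0.491, -0.871, 0.006], [-0.871, -0.491, 0.007], [-0.003, -0.008, -1.0]]
force: [-0.5, 0.5, 2.2]
opening: 0.269
```

Call:
play_rows(
  increments=[
    {"dp": [0, 0, 0], "turn": 0},
    {"dp": [0, 0, 0], "turn": 0},
    {"dp": [0, 0, 0], "turn": 0},
    {"dp": [0, 0, 0], "turn": 0},
    {"dp": [0, 0, 0], "turn": 0},
  ],
)

```text
time_s: 5.15
position: [0.5567, -0.0806, 0.1198]
tcp_rot: [[0.491, -0.871, 0.006], [-0.871, -0.491, 0.006], [-0.003, -0.008, -1.0]]
force: [0.2, 0.5, 1.2]
opening: 0.27
```

```bash
cat > t.py <<'E'
import sys,numpy as np
C=np.array([502.3,-94.1]);R=55
def rows(px,py,pz,step,n=5,zt=119.5,g=1.0,rc=0.5):
    d=np.array([px,py])*1000-C; th=np.arctan2(d[1],d[0]); r=np.hypot(*d)
    print("crank %.3f r %.1f"%((th-np.radians(14.1))%(2*np.pi),r))
    out=[]
    for k in range(n):
        a=th+k*step; D=R*g*(np.array([np.cos(a+step),np.sin(a+step)])-np.array([np.cos(a),np.sin(a)]))
        if k<2: D+= rc*(R-r)*np.array([np.cos(a),np.sin(a)])*.5
        out.append('{"dp": [%.1f, %.1f, %.1f], "turn": 0}'%(*D,(zt-pz*1000)/5))
    print(", ".join(out))
if __name__=="__main__":
    a=list(map(float,sys.argv[1:])); rows(*a[:3],a[3],int(a[4]) if len(a)>4 else 5)
E
python3 t.py .5567 -.0806 .1198 .08
```

```text
crank 6.280 r 56.1
{"dp": [-1.5, 4.2, -0.1], "turn": 0}, {"dp": [-1.8, 4.0, -0.1], "turn": 0}, {"dp": [-1.9, 4.0, -0.1], "turn": 0}, {"dp": [-2.2, 3.8, -0.1], "turn": 0}, {"dp": [-2.5, 3.6, -0.1], "turn": 0}
```

Call:
play_rows(
  increments=[
    {"dp": [-1.0, 4.2, 0], "turn": 0},
    {"dp": [-1.4, 4.1, 0], "turn": 0},
    {"dp": [-1.9, 4.0, 0], "turn": 0},
    {"dp": [-2.2, 3.8, 0], "turn": 0},
    {"dp": [-2.5, 3.6, 0], "turn": 0},
  ],
)

```text
time_s: 5.65
position: [0.5533, -0.0711, 0.1198]
tcp_rot: [[0.495, -0.869, 0.018], [-0.869, -0.495, -0.013], [0.021, -0.009, -1.0]]
force: [2.8, -5.9, -3.9]
opening: 0.266
```

```bash
python3 t.py .5533 -.0711 .1198 .1
```

```text
crank 0.178 r 55.9
{"dp": [-2.7, 4.8, -0.1], "turn": 0}, {"dp": [-3.2, 4.5, -0.1], "turn": 0}, {"dp": [-3.4, 4.3, -0.1], "turn": 0}, {"dp": [-3.8, 3.9, -0.1], "turn": 0}, {"dp": [-4.2, 3.5, -0.1], "turn": 0}
```

Call:
play_rows(
  increments=[
    {"dp": [-2.5, 4.9, 0], "turn": 0},
    {"dp": [-2.8, 4.6, 0], "turn": 0},
    {"dp": [-3.1, 4.4, 0], "turn": 0},
    {"dp": [-3.5, 4.2, 0], "turn": 0},
    {"dp": [-3.8, 3.9, 0], "turn": 0},
  ],
)

```text
time_s: 6.15
position: [0.5461, -0.0594, 0.1198]
tcp_rot: [[0.497, -0.867, 0.037], [-0.866, -0.498, -0.032], [0.046, -0.016, -0.999]]
force: [4.2, -5.7, -4.4]
opening: 0.269
```

```bash
cat > t.py <<'E'
import sys,numpy as np
C=np.array([502.3,-94.1]);R=55
def rows(px,py,cmd,act,n=5):
    d=np.array([px,py])*1000-C; th=np.arctan2(d[1],d[0]); r=np.hypot(*d)
    print("crank %.3f r %.1f"%((th-np.radians(14.1))%(2*np.pi),r))
    out=[]
    for k in range(n):
        a=th+(k+.5)*act; D=cmd*np.array([-np.sin(a),np.cos(a)])
        out.append('{"dp": [%.1f, %.1f, 0], "turn": 0}'%(*D,))
        if k%5==4: print("%.2f"%((a-np.radians(14.1))%(2*np.pi)),", ".join(out));out=[]
a=list(map(float,sys.argv[1:])); rows(*a[:4],int(a[4]) if len(a)>4 else 5)
E
python3 t.py .5461 -.0594 9 .13 5
```

```text
crank 0.424 r 55.9
1.01 {"dp": [-6.0, 6.7, 0], "turn": 0}, {"dp": [-6.8, 5.8, 0], "turn": 0}, {"dp": [-7.5, 4.9, 0], "turn": 0}, {"dp": [-8.1, 3.9, 0], "turn": 0}, {"dp": [-8.6, 2.8, 0], "turn": 0}
```

Call:
play_rows(
  increments=[
    {"dp": [-4.5, 4.8, 0], "turn": 0},
    {"dp": [-5.9, 5.1, 0], "turn": 0},
    {"dp": [-7.1, 4.8, 0], "turn": 0},
    {"dp": [-7.8, 4.0, 0], "turn": 0},
    {"dp": [-8.4, 3.1, 0], "turn": 0},
  ],
)

```text
time_s: 6.65
position: [0.5279, -0.0451, 0.1198]
tcp_rot: [[0.495, -0.866, 0.07], [-0.866, -0.498, -0.045], [0.074, -0.038, -0.997]]
force: [10.0, 0.2, -8.6]
opening: 0.272
```

```bash
python3 t.py .5279 -.0451 12 .13 5
```

```text
crank 0.843 r 55.3
1.43 {"dp": [-11.0, 4.9, 0], "turn": 0}, {"dp": [-11.5, 3.4, 0], "turn": 0}, {"dp": [-11.9, 1.9, 0], "turn": 0}, {"dp": [-12.0, 0.3, 0], "turn": 0}, {"dp": [-11.9, -1.2, 0], "turn": 0}
```

Call:
play_rows(
  increments=[
    {"dp": [-9.5, 4.2, -0.5], "turn": 0},
    {"dp": [-10.5, 3.2, -0.5], "turn": 0},
    {"dp": [-11.4, 2.0, -0.5], "turn": 0},
    {"dp": [-12, 0.5, -0.5], "turn": 0},
    {"dp": [-12, -1, -0.5], "turn": 0},
  ],
)

```text
time_s: 7.15
position: [0.4923, -0.0401, 0.1195]
tcp_rot: [[0.493, -0.863, 0.113], [-0.864, -0.501, -0.055], [0.104, -0.07, -0.992]]
force: [8.5, 3.8, -5.6]
opening: 0.275
```

```bash
python3 - <<'E'
from h import *
s=bot.read_state();p=s['position'];print(p,s['force'],s['moment'],s['tcp_rot'][:,2],s['qvel'])
import os;os.system(f"python3 t.py {p[0]} {p[1]} 13 .15 5")
E
```

```text
crank 1.508 r 54.9
2.18 {"dp": [-12.6, -3.3, 0], "turn": 0}, {"dp": [-11.9, -5.2, 0], "turn": 0}, {"dp": [-11.0, -6.9, 0], "turn": 0}, {"dp": [-9.9, -8.5, 0], "turn": 0}, {"dp": [-8.5, -9.8, 0], "turn": 0}
[ 0.49229828 -0.04007683  0.11953317] [ 8.53287762  3.83419397 -5.55073023] [ 0.35428585 -0.19939621  0.21584332] [ 0.11270257 -0.05518652 -0.99209504] [ -5.13976397  -4.66048971  14.91010513   1.15787878 -15.18560549
  -5.93780701]
```

Call:
play_rows(
  increments=[
    {"dp": [-13, -3.3, -0.5], "turn": 0},
    {"dp": [-12.8, -5.5, -0.5], "turn": 0},
    {"dp": [-11.9, -7.4, -0.5], "turn": 0},
    {"dp": [-10.7, -9.1, -0.5], "turn": 0},
    {"dp": [-9.3, -10.5, -0.5], "turn": 0},
  ],
)

```text
time_s: 7.65
position: [0.4501, -0.0757, 0.1195]
tcp_rot: [[0.493, -0.858, 0.147], [-0.861, -0.505, -0.06], [0.126, -0.097, -0.987]]
force: [14.2, 6.3, -11.2]
opening: 0.277
```

```bash
cat > n.py <<'E'
from h import *
import sys,os
s=bot.read_state();p=s['position'];f=s['force'];a=np.arctan2(p[1]+.0941,p[0]-.5023)
print(s['time_s'],p.round(4),f.round(1),"tang %.1f rad %.1f"%(f[1]*np.cos(a)-f[0]*np.sin(a),f[0]*np.cos(a)+f[1]*np.sin(a)),s['tcp_rot'][:,2].round(3))
os.system(f"python3 t.py {p[0]} {p[1]} {sys.argv[1]} {sys.argv[2]} 5")
E
python3 n.py 14 .17
```

```text
crank 2.557 r 55.3
3.32 {"dp": [-3.5, -13.6, 0], "turn": 0}, {"dp": [-1.2, -14.0, 0], "turn": 0}, {"dp": [1.2, -13.9, 0], "turn": 0}, {"dp": [3.6, -13.5, 0], "turn": 0}, {"dp": [5.8, -12.7, 0], "turn": 0}
7.65 [ 0.4501 -0.0757  0.1195] [ 14.2   6.3 -11.2] tang -10.7 rad -11.2 [ 0.147 -0.06  -0.987]
```

Call:
play_rows(
  increments=[
    {"dp": [-1.5, -11, -0.5], "turn": 0},
    {"dp": [1, -11, -0.5], "turn": 0},
    {"dp": [3, -10.6, -0.5], "turn": 0},
    {"dp": [5, -9.8, -0.5], "turn": 0},
    {"dp": [6.6, -8.7, -0.5], "turn": 0},
  ],
)

```text
time_s: 8.15
position: [0.4533, -0.1183, 0.1192]
tcp_rot: [[0.503, -0.855, 0.125], [-0.858, -0.511, -0.045], [0.102, -0.085, -0.991]]
force: [-8.5, 2.3, 17.6]
opening: 0.28
```

```bash
python3 n.py 11 .17
```

```text
crank 3.355 r 54.7
4.12 {"dp": [5.7, -9.4, 0], "turn": 0}, {"dp": [7.2, -8.3, 0], "turn": 0}, {"dp": [8.5, -7.0, 0], "turn": 0}, {"dp": [9.6, -5.4, 0], "turn": 0}, {"dp": [10.3, -3.7, 0], "turn": 0}
8.15 [ 0.4533 -0.1183  0.1192] [-8.5  2.3 17.6] tang -5.8 rad 6.6 [ 0.125 -0.045 -0.991]
```

Call:
play_rows(
  increments=[
    {"dp": [5.2, -8.8, 0.3], "turn": 0},
    {"dp": [6.7, -7.8, 0.3], "turn": 0},
    {"dp": [8.0, -6.6, 0.2], "turn": 0},
    {"dp": [9.0, -5.1, 0.2], "turn": 0},
    {"dp": [9.7, -3.5, 0.2], "turn": 0},
  ],
)

```text
time_s: 8.65
position: [0.4804, -0.1441, 0.1194]
tcp_rot: [[0.514, -0.852, 0.097], [-0.854, -0.519, -0.033], [0.078, -0.066, -0.995]]
force: [-6.5, -6.3, 3.4]
opening: 0.279
```

```bash
python3 n.py 10 .16
```

```text
crank 4.053 r 54.6
4.77 {"dp": [9.4, -3.3, 0], "turn": 0}, {"dp": [9.9, -1.7, 0], "turn": 0}, {"dp": [10.0, -0.1, 0], "turn": 0}, {"dp": [9.9, 1.5, 0], "turn": 0}, {"dp": [9.5, 3.0, 0], "turn": 0}
8.65 [ 0.4804 -0.1441  0.1194] [-6.5 -6.3  3.4] tang -3.4 rad 8.3 [ 0.097 -0.033 -0.995]
```

Call:
play_rows(
  increments=[
    {"dp": [9.2, -2.8, 0], "turn": 0},
    {"dp": [9.7, -1.3, 0], "turn": 0},
    {"dp": [9.8, 0.2, 0], "turn": 0},
    {"dp": [9.7, 1.8, 0], "turn": 0},
    {"dp": [9.3, 3.3, 0], "turn": 0},
  ],
)

```text
time_s: 9.15
position: [0.5244, -0.1446, 0.1195]
tcp_rot: [[0.52, -0.85, 0.084], [-0.851, -0.524, -0.035], [0.073, -0.053, -0.996]]
force: [-3.2, -2.3, 4.4]
opening: 0.274
```

```bash
python3 n.py 10 .15
```

```text
crank 4.878 r 55.1
5.55 {"dp": [8.8, 4.7, 0], "turn": 0}, {"dp": [8.0, 5.9, 0], "turn": 0}, {"dp": [7.1, 7.1, 0], "turn": 0}, {"dp": [5.9, 8.1, 0], "turn": 0}, {"dp": [4.7, 8.9, 0], "turn": 0}
9.15 [ 0.5244 -0.1446  0.1195] [-3.2 -2.3  4.4] tang -3.8 rad 0.8 [ 0.084 -0.035 -0.996]
```

Call:
play_rows(
  increments=[
    {"dp": [8.9, 4.7, 0], "turn": 0},
    {"dp": [8.1, 5.9, 0], "turn": 0},
    {"dp": [7.2, 7.2, 0], "turn": 0},
    {"dp": [6.0, 8.3, 0], "turn": 0},
    {"dp": [4.8, 9.2, 0], "turn": 0},
  ],
)

```text
time_s: 9.65
position: [0.5569, -0.1059, 0.1193]
tcp_rot: [[0.524, -0.849, 0.069], [-0.85, -0.526, -0.033], [0.064, -0.041, -0.997]]
force: [-9.8, -3.3, 10.1]
opening: 0.273
```

```bash
python3 n.py 11 .14
```

```text
crank 5.824 r 55.9
0.17 {"dp": [1.6, 10.9, 0], "turn": 0}, {"dp": [0.0, 11.0, 0], "turn": 0}, {"dp": [-1.5, 10.9, 0], "turn": 0}, {"dp": [-3.0, 10.6, 0], "turn": 0}, {"dp": [-4.5, 10.1, 0], "turn": 0}
9.65 [ 0.5569 -0.1059  0.1193] [-9.8 -3.3 10.1] tang -5.3 rad -8.9 [ 0.069 -0.033 -0.997]
```

Call:
play_rows(
  increments=[
    {"dp": [0.8, 11, 0], "turn": 0},
    {"dp": [-0.8, 11.0, 0], "turn": 0},
    {"dp": [-2.3, 10.9, 0], "turn": 0},
    {"dp": [-3.9, 10.5, 0], "turn": 0},
    {"dp": [-5.4, 10], "turn": 0},
  ],
)

```text
invalid input at $.increments[4].dp: expected 3 numbers
```

```bash
sed -i 's/502.3/502.9/' t.py; python3 n.py 12 .14
```

```text
crank 5.822 r 55.3
0.17 {"dp": [1.7, 11.9, 0], "turn": 0}, {"dp": [0.1, 12.0, 0], "turn": 0}, {"dp": [-1.6, 11.9, 0], "turn": 0}, {"dp": [-3.3, 11.5, 0], "turn": 0}, {"dp": [-4.8, 11.0, 0], "turn": 0}
9.65 [ 0.5569 -0.1059  0.1193] [-9.8 -3.3 10.1] tang -5.3 rad -8.9 [ 0.069 -0.033 -0.997]
```

Call:
play_rows(
  increments=[
    {"dp": [0.8, 11, 0], "turn": 0},
    {"dp": [-0.8, 11.0, 0], "turn": 0},
    {"dp": [-2.3, 10.9, 0], "turn": 0},
    {"dp": [-3.9, 10.5, 0], "turn": 0},
    {"dp": [-5.4, 10, 0], "turn": 0},
  ],
)

```text
time_s: 10.15
position: [0.5438, -0.0561, 0.1193]
tcp_rot: [[0.533, -0.844, 0.06], [-0.843, -0.536, -0.047], [0.072, -0.025, -0.997]]
force: [-7.9, -18.0, 2.4]
opening: 0.27
```

```bash
python3 n.py 12 .14
```

```text
crank 0.502 r 55.8
1.13 {"dp": [-8.8, 8.2, 0], "turn": 0}, {"dp": [-9.8, 6.9, 0], "turn": 0}, {"dp": [-10.7, 5.5, 0], "turn": 0}, {"dp": [-11.3, 3.9, 0], "turn": 0}, {"dp": [-11.8, 2.3, 0], "turn": 0}
10.15 [ 0.5438 -0.0561  0.1193] [ -7.9 -18.    2.4] tang -7.9 rad -18.0 [ 0.06  -0.047 -0.997]
```

Call:
play_rows(
  increments=[
    {"dp": [-9.2, 7.3, 0], "turn": 0},
    {"dp": [-10.2, 6.1, 0], "turn": 0},
    {"dp": [-11, 4.7, 0], "turn": 0},
    {"dp": [-11.6, 3.1, 0], "turn": 0},
    {"dp": [-12, 1.5, 0], "turn": 0},
  ],
)

```text
time_s: 10.65
position: [0.5092, -0.0393, 0.1194]
tcp_rot: [[0.532, -0.841, 0.101], [-0.84, -0.539, -0.062], [0.106, -0.051, -0.993]]
force: [8.9, -3.9, -10.3]
opening: 0.273
```

```bash
python3 n.py 13.5 .17
```

```text
crank 1.210 r 55.2
1.97 {"dp": [-13.5, 0.4, 0], "turn": 0}, {"dp": [-13.4, -1.9, 0], "turn": 0}, {"dp": [-12.9, -4.1, 0], "turn": 0}, {"dp": [-12.0, -6.2, 0], "turn": 0}, {"dp": [-10.7, -8.2, 0], "turn": 0}
10.65 [ 0.5092 -0.0393  0.1194] [  8.9  -3.9 -10.3] tang -9.3 rad -2.7 [ 0.101 -0.062 -0.993]
```

Call:
play_rows(
  increments=[
    {"dp": [-13.5, -0.2, -0.3], "turn": 0},
    {"dp": [-13.2, -2.6, -0.3], "turn": 0},
    {"dp": [-12.6, -4.9, -0.3], "turn": 0},
    {"dp": [-11.5, -7.2, -0.3], "turn": 0},
    {"dp": [-9.8, -9, -0.3], "turn": 0},
  ],
)

```text
time_s: 11.15
position: [0.4662, -0.0533, 0.1192]
tcp_rot: [[0.521, -0.842, 0.137], [-0.845, -0.532, -0.052], [0.116, -0.089, -0.989]]
force: [4.3, 10.5, 5.7]
opening: 0.281
```

```bash
python3 n.py 12 .17
```

```text
crank 2.057 r 54.9
2.82 {"dp": [-8.2, -8.7, 0], "turn": 0}, {"dp": [-6.6, -10.0, 0], "turn": 0}, {"dp": [-4.8, -11.0, 0], "turn": 0}, {"dp": [-2.9, -11.6, 0], "turn": 0}, {"dp": [-0.9, -12.0, 0], "turn": 0}
11.15 [ 0.4662 -0.0533  0.1192] [ 4.3 10.5  5.7] tang -10.2 rad 5.1 [ 0.137 -0.052 -0.989]
```

Call:
play_rows(
  increments=[
    {"dp": [-8.4, -8.5, 0], "turn": 0},
    {"dp": [-6.8, -9.7, 0], "turn": 0},
    {"dp": [-4.7, -10.5, 0], "turn": 0},
    {"dp": [-2.6, -10.9, 0], "turn": 0},
    {"dp": [-0.6, -11, 0], "turn": 0},
  ],
)

```text
time_s: 11.65
position: [0.4475, -0.0922, 0.119]
tcp_rot: [[0.521, -0.841, 0.143], [-0.847, -0.53, -0.036], [0.107, -0.102, -0.989]]
force: [0.6, 8.3, 8.7]
opening: 0.28
```

```bash
python3 n.py 10 .15; python3 - <<'E'
from h import *
for n in("scene","top"):
    im,d=bot.capture(n); cv2.imwrite(f"pics/{n}3.png",im); np.save(f"pics/{n}3.npy",d)
crop("pics/scene3.png",210,100,220,130,3.6,"pics/s3.png")
crop("pics/top3.png",60,190,220,130,3.6,"pics/t3.png")
E
```

```text
crank 2.861 r 55.5
3.54 {"dp": [0.4, -10.0, 0], "turn": 0}, {"dp": [1.9, -9.8, 0], "turn": 0}, {"dp": [3.3, -9.4, 0], "turn": 0}, {"dp": [4.7, -8.8, 0], "turn": 0}, {"dp": [6.0, -8.0, 0], "turn": 0}
11.65 [ 0.4475 -0.0922  0.119 ] [0.6 8.3 8.7] tang -8.3 rad -0.3 [ 0.143 -0.036 -0.989]
```

View pics/s3.png

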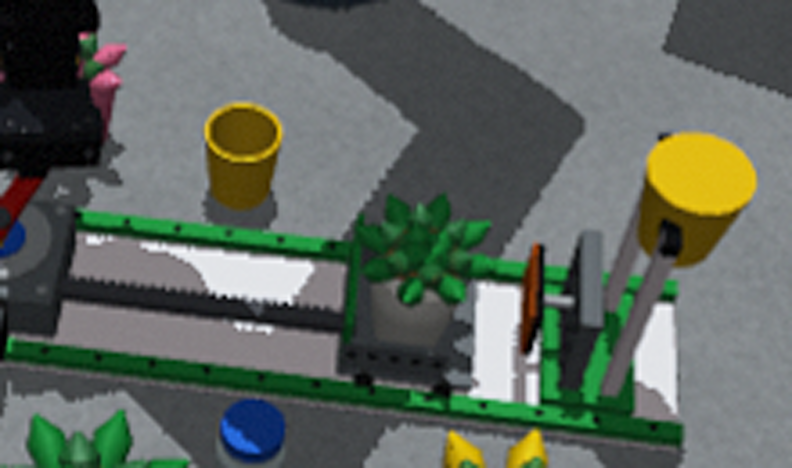

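View pics/t3.png

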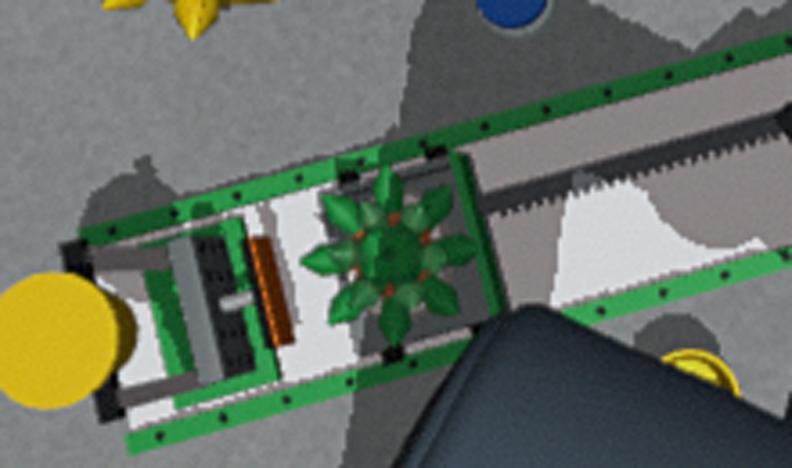

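```bash
cat >> h.py <<'E'
yw=np.radians(14.1);X=np.array([np.cos(yw),np.sin(yw),0]);Y=np.array([-np.sin(yw),np.cos(yw),0]);C0=np.array([.5025,-.0941,0])
def plane(n,u,v,xr=0):
    o,d=ray(n,u,v); t=(xr-(o-C0)@X)/(d@X); q=o+d*t-C0; return np.array([q@X,q@Y,q[2]])
E
python3 - <<'E'
from h import *
s=lambda x,y:(x/3.6+210,y/3.6+100)
t=lambda x,y:(x/3.6+60,y/3.6+190)
print("pot right", plane("scene",*s(452,310)), "pot left",plane("scene",*s(372,310)))
print("buf near edge top/bottom front", plane("scene",*s(545,245)),plane("scene",*s(520,345)))
for p in((250,240),(276,345),(268,237),(293,342)):
    q=onz("top",*t(*p),.085)-C0; print("top buf",p,q@X,q@Y)
for p in((452,155),(495,310)):
    q=onz("top",*t(*p),.082)-C0; print("wall",p,q@X,q@Y)
d=np.load("pics/top3.npy")
for p in((262,260),(275,300),(280,320)):
    u,v=t(*p);o,r=ray("top",u,v);q=o+r*d[int(v),int(u)]-C0;print("dep",q@X,q@Y,q[2])
E
```

```text
pot right [-5.99860679e-17  3.50927788e-01  3.97448725e-02] pot left [7.71322354e-18 2.90770717e-01 2.72216662e-02]
buf near edge top/bottom front [-1.08573868e-16  4.04068193e-01  1.30374432e-01] [-1.75872232e-16  4.09052372e-01  5.31212844e-03]
top buf (250, 240) 0.030689713714963048 0.407714344036263
top buf (276, 345) -0.03546193704040335 0.4074119821678964
top buf (268, 237) 0.02948011189040068 0.3965935908722094
top buf (293, 342) -0.03651468788690081 0.3969751338486342
wall (452, 155) 0.04800648519751282 0.2749018607404974
wall (495, 310) -0.05123073299318676 0.27340605868499623
dep 0.016730571301576718 0.4030920386141562 0.08673097763485349
dep -0.008585795607075331 0.4037140915128854 0.07520557177792231
dep -0.021309895158903393 0.4032528571701424 0.07694822074857255
```

Call:
play_rows(
  increments=[
    {"dp": [0.6, -10, 0], "turn": 0},
    {"dp": [2.1, -9.8, 0], "turn": 0},
    {"dp": [3.5, -9.4, 0], "turn": 0},
    {"dp": [4.9, -8.8, 0], "turn": 0},
    {"dp": [6.2, -8, 0], "turn": 0},
  ],
)

```text
time_s: 12.25
position: [0.4573, -0.1252, 0.119]
tcp_rot: [[0.529, -0.84, 0.123], [-0.845, -0.535, -0.016], [0.079, -0.095, -0.992]]
force: [-10.4, -0.6, 15.6]
opening: 0.282
```

```bash
python3 n.py 9.5 .16
```

```text
crank 3.494 r 55.2
4.21 {"dp": [6.0, -7.4, 0], "turn": 0}, {"dp": [7.1, -6.3, 0], "turn": 0}, {"dp": [8.0, -5.1, 0], "turn": 0}, {"dp": [8.7, -3.8, 0], "turn": 0}, {"dp": [9.2, -2.4, 0], "turn": 0}
12.25 [ 0.4573 -0.1252  0.119 ] [-10.4  -0.6  15.6] tang -5.4 rad 8.9 [ 0.123 -0.016 -0.992]
```

Call:
play_rows(
  increments=[
    {"dp": [5.8, -7.6, 0.3], "turn": 0},
    {"dp": [6.9, -6.5, 0.3], "turn": 0},
    {"dp": [7.9, -5.3, 0.2], "turn": 0},
    {"dp": [8.6, -3.9, 0.2], "turn": 0},
    {"dp": [9.1, -2.5, 0.2], "turn": 0},
  ],
)

```text
time_s: 12.75
position: [0.4885, -0.1471, 0.1192]
tcp_rot: [[0.541, -0.835, 0.101], [-0.839, -0.545, -0.01], [0.064, -0.08, -0.995]]
force: [-4.9, -5.8, 2.2]
opening: 0.278
```

```bash
python3 n.py 9 .14
```

```text
crank 4.201 r 54.9
4.83 {"dp": [8.8, -1.7, 0], "turn": 0}, {"dp": [9.0, -0.5, 0], "turn": 0}, {"dp": [9.0, 0.8, 0], "turn": 0}, {"dp": [8.8, 2.0, 0], "turn": 0}, {"dp": [8.4, 3.2, 0], "turn": 0}
12.75 [ 0.4885 -0.1471  0.1192] [-4.9 -5.8  2.2] tang -3.2 rad 6.8 [ 0.101 -0.01  -0.995]
```

Call:
play_rows(
  increments=[
    {"dp": [8.8, -1.4, 0], "turn": 0},
    {"dp": [9, -0.1, 0], "turn": 0},
    {"dp": [8.9, 1.2, 0], "turn": 0},
    {"dp": [8.5, 2.7, 0], "turn": 0},
    {"dp": [8, 3.9, 0], "turn": 0},
  ],
)

```text
time_s: 13.25
position: [0.5338, -0.1396, 0.1192]
tcp_rot: [[0.545, -0.833, 0.097], [-0.836, -0.548, -0.011], [0.062, -0.075, -0.995]]
force: [-4.6, -1.3, 6.3]
opening: 0.275
```

```bash
python3 n.py 7 .1
```

```text
crank 5.062 r 55.0
5.51 {"dp": [5.6, 4.2, 0], "turn": 0}, {"dp": [5.1, 4.8, 0], "turn": 0}, {"dp": [4.6, 5.2, 0], "turn": 0}, {"dp": [4.1, 5.7, 0], "turn": 0}, {"dp": [3.5, 6.1, 0], "turn": 0}
13.25 [ 0.5338 -0.1396  0.1192] [-4.6 -1.3  6.3] tang -4.6 rad -1.5 [ 0.097 -0.011 -0.995]
```

Call:
play_rows(
  increments=[
    {"dp": [5.5, 4.2, 0], "turn": 0},
    {"dp": [5, 4.8, 0], "turn": 0},
    {"dp": [4.5, 5.2, 0], "turn": 0},
    {"dp": [4, 5.7, 0], "turn": 0},
    {"dp": [3.4, 6.1, 0], "turn": 0},
  ],
)

```text
time_s: 13.75
position: [0.5554, -0.1103, 0.1192]
tcp_rot: [[0.551, -0.83, 0.087], [-0.833, -0.554, -0.011], [0.057, -0.066, -0.996]]
force: [-7.1, -4.6, 7.0]
opening: 0.276
```

```bash
python3 n.py 6 .08; cat > o.py <<'E'
from h import *
import sys
k=sys.argv[1]
for n in("scene","top"):
    im,d=bot.capture(n); cv2.imwrite(f"pics/{n}{k}.png",im)
    h=cv2.cvtColor(im,cv2.COLOR_BGR2HSV)
    m=(h[...,0]>5)&(h[...,0]<16)&(h[...,1]>150)&(h[...,2]>60)
    r=(slice(160,205),slice(345,368)) if n=="scene" else (slice(250,292),slice(120,150))
    z=np.zeros(m.shape,bool);z[r]=m[r]; vv,uu=np.nonzero(z); print(n,"orange",len(uu),uu.mean().round(2),vv.mean().round(2),"left",np.percentile(uu,3),"right",np.percentile(uu,97))
crop(f"pics/scene{k}.png",290,130,140,90,5.6,f"pics/s{k}.png")
crop(f"pics/top{k}.png",70,220,140,90,5.6,f"pics/t{k}.png")
E
python3 o.py 4; python3 - <<'E'
import cv2,numpy as np
for k in"03":
  for n in("scene","top"):
    h=cv2.cvtColor(cv2.imread(f"pics/{n}{k}.png"),cv2.COLOR_BGR2HSV)
    m=(h[...,0]>5)&(h[...,0]<16)&(h[...,1]>150)&(h[...,2]>60)
    r=(slice(160,205),slice(345,368)) if n=="scene" else (slice(250,292),slice(120,150))
    vv,uu=np.nonzero(m[r]);print(k,n,len(uu),uu.mean()+r[1].start,vv.mean()+r[0].start)
E
```

```text
crank 5.737 r 55.0
6.10 {"dp": [1.5, 5.8, 0], "turn": 0}, {"dp": [1.1, 5.9, 0], "turn": 0}, {"dp": [0.6, 6.0, 0], "turn": 0}, {"dp": [0.1, 6.0, 0], "turn": 0}, {"dp": [-0.4, 6.0, 0], "turn": 0}
13.75 [ 0.5554 -0.1103  0.1192] [-7.1 -4.6  7. ] tang -6.5 rad -5.5 [ 0.087 -0.011 -0.996]
scene orange 29 356.38 187.93 left 355.0 right 358.0
top orange 54 136.81 267.26 left 129.0 right 149.0
0 scene 70 357.1714285714286 180.0142857142857
0 top 164 134.59756097560975 270.1890243902439
3 scene 78 357.0897435897436 180.55128205128204
3 top 174 134.67816091954023 270.3333333333333
```

View pics/s4.png

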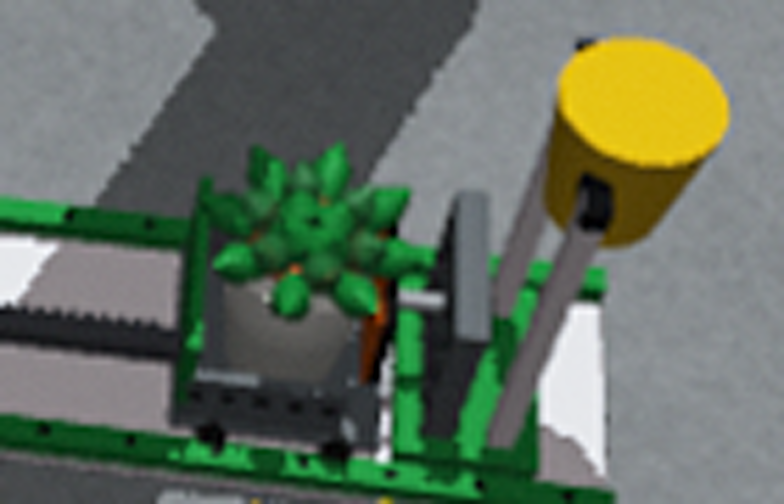

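View pics/t4.png

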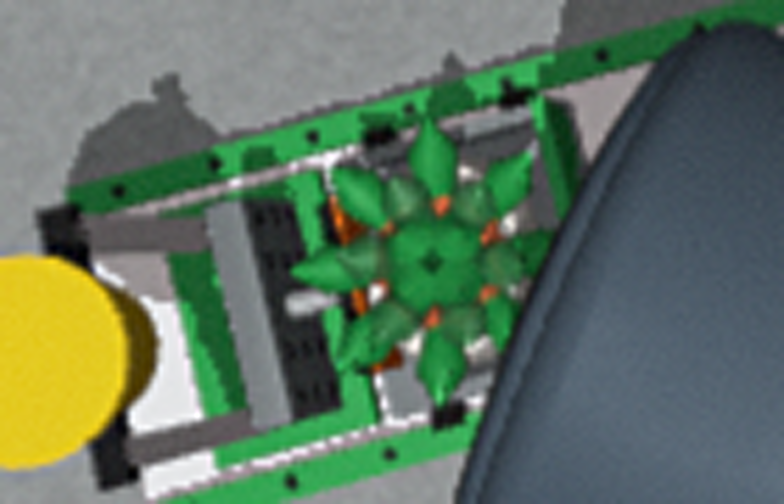

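Call:
play_rows(
  increments=[
    {"dp": [1.3, 5.8, 0], "turn": 0},
    {"dp": [0.9, 5.9, 0], "turn": 0},
    {"dp": [0.4, 6, 0], "turn": 0},
    {"dp": [0, 6, 0], "turn": 0},
    {"dp": [-0.5, 6, 0], "turn": 0},
  ],
)

```text
time_s: 14.35
position: [0.5567, -0.0821, 0.1192]
tcp_rot: [[0.559, -0.826, 0.079], [-0.827, -0.562, -0.02], [0.061, -0.055, -0.997]]
force: [-5.1, -10.6, 4.5]
opening: 0.277
```

```bash
python3 n.py 6 .07;python3 o.py 5
```

```text
crank 6.257 r 55.1
0.29 {"dp": [-1.5, 5.8, 0], "turn": 0}, {"dp": [-1.9, 5.7, 0], "turn": 0}, {"dp": [-2.3, 5.5, 0], "turn": 0}, {"dp": [-2.7, 5.4, 0], "turn": 0}, {"dp": [-3.1, 5.2, 0], "turn": 0}
14.35 [ 0.5567 -0.0821  0.1192] [ -5.1 -10.6   4.5] tang -9.3 rad -7.2 [ 0.079 -0.02  -0.997]
scene orange 27 356.3 190.37 left 355.0 right 359.0
top orange 24 131.88 264.88 left 129.0 right 137.0
```

View pics/s5.png

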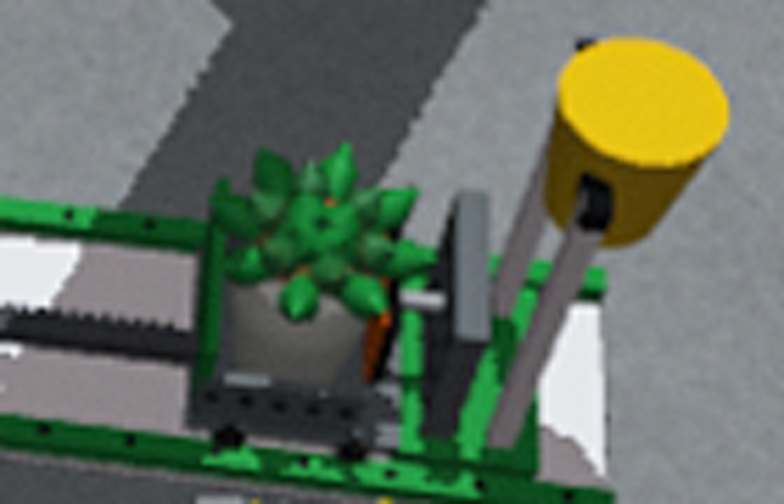

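```bash
python3 - <<'E'
import cv2,numpy as np
I={k:cv2.cvtColor(cv2.imread(f"pics/scene{k}.png"),cv2.COLOR_BGR2GRAY).astype(int) for k in "0345"}
for r in (183,186,190,193,195):
    for k in "0345": print(r,k,I[k][r,350:376])
E
```

```text
183 0 [223 224 223 229 172  68  28  68  58  24  25 107 146 152 158 164 166 170
 153  87  19  73 103 108 107 103]
183 3 [229 228 228 234 180  72  28  73  65  27  25 110 153 157 163 169 175 178
 159  90  19  71 107 113 108 105]
183 4 [ 47  58  67  71 101 113 102  83  45  21  26 116 157 165 168 173 180 182
 166  92  21  77 111 117 113 111]
183 5 [ 62  43  57  65  74  86 117 115  75  26   2  80 145 165 169 175 178 183
 163  93  21  76 111 115 110 111]
186 0 [221 224 224 229 160  45  31  71  63  26  16  89 108 105  79  35  13  25
  31  21  17  69 103 104 104 102]
186 3 [227 228 230 235 164  51  34  75  65  28  18  92 112 111  88  38  19  28
  35  21  21  73 107 109 110 108]
186 4 [ 89  69  47  42  37  32  26  75  64  31  20  95 118 116  87  39  21  31
  36  22  19  79 111 115 114 111]
186 5 [ 92  90  75  54  39  35  28  31  74  57  13  43  97 118  90  41  21  29
  32  23  22  76 112 115 112 110]
190 0 [223 224 228 173  82  38  38  25  10   0  39  91 110 106  81  37  26  23
  25  22  20  41  61  67  76  82]
190 3 [228 229 234 178  84  43  39  24   5   1  37  96 114 111  85  39  27  22
  25
[... 459 characters left out ...]
7  38  39  36  37  34]
193 4 [ 62  54  55  57  45  40  28  12  13 118 104  99 117 113 105  60  30  30
  36  36  35  40  41  37  38  36]
193 5 [ 72  69  61  53  50  39  42  25   3  35 101 110 105 115 102  63  28  30
  32  33  39  39  41  35  39  40]
195 0 [224 225 215 165  80  29  18   0 163 144  65  90 106 108  96  55  22  24
  22  34  35  34  34  34  33  74]
195 3 [228 230 221 173  81  31  14   0 172 152  72  91 115 110 101  55  24  21
  25  33  36  37  37  36  33  75]
195 4 [ 54  54  54  56  45  34  16   0 160 148  72  98 116 113 105  60  26  25
  27  35  36  40  38  37  33  78]
195 5 [ 62  59  55  54  51  47  24   7  18  82 118 113 106 115 104  61  22  28
  28  32  37  39  35  37  35  80]
```

```bash
python3 - <<'E'
import cv2
a=[cv2.resize(cv2.imread(f"pics/scene{k}.png")[165:205,320:385],None,fx=6,fy=6,interpolation=cv2.INTER_NEAREST) for k in "45"]
b=[cv2.resize(cv2.imread(f"pics/top{k}.png")[245:295,105:170],None,fx=6,fy=6,interpolation=cv2.INTER_NEAREST) for k in "45"]
cv2.imwrite("pics/cmp.png",cv2.vconcat([cv2.hconcat(a),cv2.hconcat(b)]))
E
```

```text
(no output)
```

View pics/cmp.png

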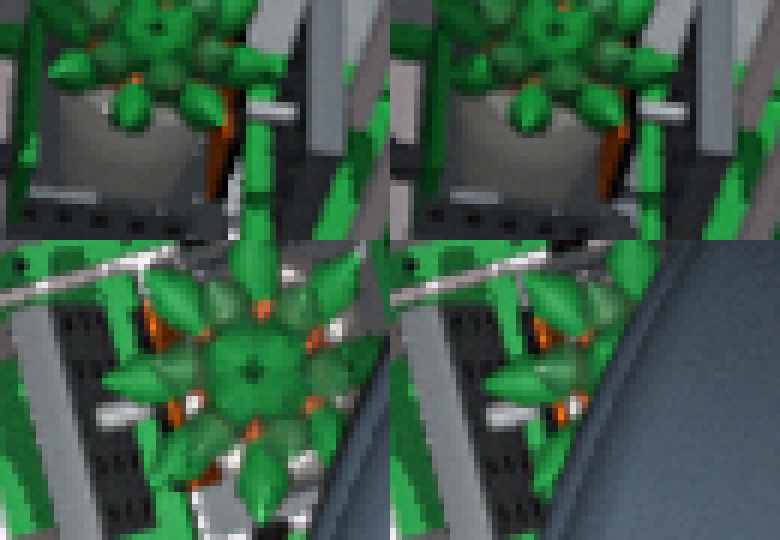

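```bash
python3 - <<'E'
from h import *
A=proj("scene",C0+Y*.405+np.array([0,0,.06]));B=proj("scene",C0+Y*.415+np.array([0,0,.06]));print("px/mm",(B-A)/10,A)
A=proj("top",C0+Y*.405+np.array([0,0,.08]));B=proj("top",C0+Y*.415+np.array([0,0,.08]));print("top px/mm",(B-A)/10,A)
g={k:cv2.cvtColor(cv2.imread(f"pics/scene{k}.png"),cv2.COLOR_BGR2GRAY) for k in "345"}
for a,b in(("3","4"),("3","5"),("4","5")):
    pts=np.array([[[356.5,r]] for r in (182,185,188,191,194,196)],np.float32)
    # orange (HSV) edge crossing: dark edge on right
    sh=[]
    for r in range(182,197):
        def cross(k):
            x=g[k][r,355:364].astype(float); x=np.interp(np.arange(0,8.01,.02),np.arange(9),x)
            i=np.argmin(x); j=i+np.argmax(x[i:]>50); return j*.02
        sh.append(cross(b)-cross(a))
    print(a,b,np.round(sh,2),np.median(sh))
E
```

```text
px/mm [0.37135191 0.04491058] [356.64325897 184.16306399]
top px/mm [-0.43782119  0.12303031] [134.42491591 269.77501319]
3 4 [ 0.04 -0.02 -0.06 -0.08 -0.04 -0.02 -0.02 -0.08 -0.04 -0.2  -0.02 -0.02
 -0.02  0.02  0.08] -0.020000000000000018
3 5 [ 0.22  0.32  0.58  0.82  0.7   0.66  0.64  0.32 -0.02  0.5   0.9   0.86
  1.04  1.22  1.98] 0.6600000000000001
4 5 [0.18 0.34 0.64 0.9  0.74 0.68 0.66 0.4  0.02 0.7  0.92 0.88 1.06 1.2
 1.9 ] 0.7000000000000002
```

```bash
python3 n.py 3 .02
```

```text
crank 6.272 r 55.0
0.08 {"dp": [-0.7, 2.9, 0], "turn": 0}, {"dp": [-0.8, 2.9, 0], "turn": 0}, {"dp": [-0.8, 2.9, 0], "turn": 0}, {"dp": [-0.9, 2.9, 0], "turn": 0}, {"dp": [-1.0, 2.8, 0], "turn": 0}
14.45 [ 0.5564 -0.0813  0.1192] [-5.  -6.6  6. ] tang -5.3 rad -6.4 [ 0.079 -0.018 -0.997]
```

Call:
play_rows(
  increments=[
    {"dp": [-1.2, 3.0, 0], "turn": 0},
    {"dp": [-1.2, 3.5, 0], "turn": 0},
    {"dp": [-1.2, 3.8, 0], "turn": 0},
    {"dp": [-1.2, 3.8, 0], "turn": 0},
    {"dp": [-1.2, 3.8, 0], "turn": 0},
  ],
)

```text
time_s: 14.95
position: [0.5527, -0.0703, 0.1192]
tcp_rot: [[0.565, -0.821, 0.079], [-0.822, -0.568, -0.034], [0.073, -0.046, -0.996]]
force: [-5.1, -10.7, 2.8]
opening: 0.27
```

```bash
python3 n.py 6 .07;python3 o.py 6; python3 - <<'E'
from h import *
g={k:cv2.cvtColor(cv2.imread(f"pics/scene{k}.png"),cv2.COLOR_BGR2GRAY) for k in "3456"}
for a,b in(("4","5"),("4","6")):
    sh=[]
    for r in range(182,197):
        def cross(k):
            x=g[k][r,355:364].astype(float); x=np.interp(np.arange(0,8.01,.02),np.arange(9),x)
            i=np.argmin(x); j=i+np.argmax(x[i:]>50); return j*.02
        sh.append(cross(b)-cross(a))
    print(a,b,np.round(sh,2),np.median(sh))
for k in "456": print(g[k][183,354:364],g[k][186,354:364])
E
python3 n.py 6 .07
```

```text
crank 0.200 r 55.2
0.52 {"dp": [-2.8, 5.3, 0], "turn": 0}, {"dp": [-3.1, 5.1, 0], "turn": 0}, {"dp": [-3.5, 4.9, 0], "turn": 0}, {"dp": [-3.8, 4.6, 0], "turn": 0}, {"dp": [-4.1, 4.3, 0], "turn": 0}
14.95 [ 0.5527 -0.0703  0.1192] [ -5.1 -10.7   2.8] tang -7.5 rad -9.1 [ 0.079 -0.034 -0.996]
scene orange 25 356.52 189.84 left 355.0 right 359.0
top orange 9 129.89 260.33 left 129.0 right 131.0
4 5 [0.18 0.34 0.64 0.9  0.74 0.68 0.66 0.4  0.02 0.7  0.92 0.88 1.06 1.2
 1.9 ] 0.7000000000000002
4 6 [0.5  0.68 0.46 0.32 0.32 0.28 0.28 0.28 0.06 0.72 1.04 0.88 1.06 1.28
 1.86] 0.5
[101 113 102  83  45  21  26 116 157 165] [ 37  32  26  75  64  31  20  95 118 116]
[ 74  86 117 115  75  26   2  80 145 165] [ 39  35  28  31  74  57  13  43  97 118]
[ 73  88 107 106  87  46   3  52 137 166] [ 41  33  29  35  75  55  10  66 100 115]
crank 0.209 r 55.2
0.52 {"dp": [-2.8, 5.3, 0], "turn": 0}, {"dp": [-3.2, 5.1, 0], "turn": 0}, {"dp": [-3.5, 4.8, 0], "turn": 0}, {"dp": [-3.9, 4.6, 0], "turn": 0}, {"dp": [-4.2, 4.3, 0], "turn": 0}
15.05 [ 0.5525 -0.0698  0.1192] [-4.6 -9.9  3.5] tang -6.9 rad -8.4 [ 0.079 -0.034 -0.996]
```

View pics/s6.png

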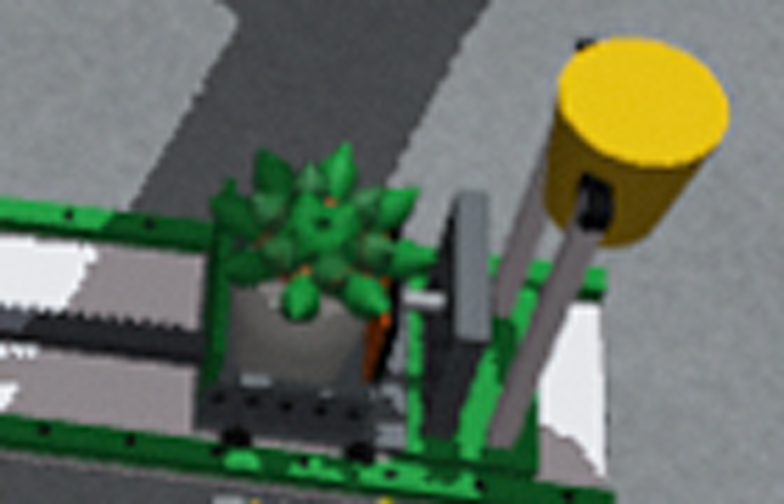

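```bash
cat > pl.py <<'E'
from h import *
import sys
k=sys.argv[1]; 
s=bot.read_state();p=s['position'];f=s['force'];a=np.arctan2(p[1]+.0941,p[0]-.5029)
print(s['time_s'],p.round(4),f.round(1),"tang %.1f rad %.1f"%(f[1]*np.cos(a)-f[0]*np.sin(a),f[0]*np.cos(a)+f[1]*np.sin(a)),"z",s['tcp_rot'][:,2].round(3),"crank %.3f"%(a-np.radians(14.1)+4*np.pi))
if not __import__('os').path.exists(f"pics/scene{k}.png"):
    im,_=bot.capture("scene");cv2.imwrite(f"pics/scene{k}.png",im);crop(f"pics/scene{k}.png",290,130,140,90,5.6,f"pics/s{k}.png")
def ld(k):
    im=cv2.imread(f"pics/scene{k}.png");return im
def flow(a,b,x0,y0,x1,y1):
    A=cv2.cvtColor(ld(a),cv2.COLOR_BGR2GRAY)[y0:y1,x0:x1].astype(np.float32);B=cv2.cvtColor(ld(b),cv2.COLOR_BGR2GRAY)[y0:y1,x0:x1].astype(np.float32)
    M=np.eye(2,3,dtype=np.float32)
    try:
        cc,M=cv2.findTransformECC(A,B,M,cv2.MOTION_TRANSLATION,(3,200,1e-5),None,3); return M[:,2].round(2),round(cc,3)
    except Exception as e: return "fail"
for r in sys.argv[2:]:
    print(r,k,"plant",flow(r,k,330,155,366,185),"potbody",flow(r,k,332,183,352,197),"carr",flow(r,k,322,196,362,212),"wall",flow(r,k,322,165,334,195),"dockcheck",flow(r,k,385,130,425,180))
E
python3 pl.py 5 4; python3 pl.py 6 4 5;python3 t.py .5525 -.0698 3 .02
```

```text
15.05 [ 0.5525 -0.0698  0.1192] [-4.6 -9.9  3.5] tang -6.8 rad -8.5 z [ 0.079 -0.034 -0.996] crank 12.775
4 5 plant (array([1.15, 0.32], dtype=float32), 0.918) potbody (array([1.33, 0.27], dtype=float32), 0.794) carr (array([2.4 , 0.25], dtype=float32), 0.676) wall fail dockcheck (array([0.  , 0.01], dtype=float32), 1.0)
15.05 [ 0.5525 -0.0698  0.1192] [-4.6 -9.9  3.5] tang -6.8 rad -8.5 z [ 0.079 -0.034 -0.996] crank 12.775
4 6 plant (array([1.28, 0.39], dtype=float32), 0.865) potbody (array([1.66, 0.48], dtype=float32), 0.979) carr (array([3.91, 0.24], dtype=float32), 0.65) wall fail dockcheck (array([ 0.01, -0.01], dtype=float32), 1.0)
5 6 plant (array([0.17, 0.11], dtype=float32), 0.97) potbody (array([0.19, 0.13], dtype=float32), 0.924) carr (array([1.17, 0.09], dtype=float32), 0.945) wall (array([ 1.25, -0.  ], dtype=float32), 0.978) dockcheck (array([ 0.  , -0.02], dtype=float32), 1.0)
crank 0.209 r 55.2
0.30 {"dp": [-1.3, 2.7, 0], "turn": 0}, {"dp": [-1.4, 2.7, 0], "turn": 0}, {"dp": [-1.5, 2.6, 0], "turn": 0}, {"dp": [-1.5, 2.6, 0], "turn": 0}, {"dp": [-1.6, 2.6, 0], "turn": 0}
```

Call:
play_rows(
  increments=[
    {"dp": [-1.8, 2.6, 0], "turn": 0},
    {"dp": [-1.8, 2.6, 0], "turn": 0},
    {"dp": [-1.8, 2.6, 0], "turn": 0},
    {"dp": [-1.8, 2.6, 0], "turn": 0},
    {"dp": [-1.8, 2.6, 0], "turn": 0},
  ],
)

```text
time_s: 15.55
position: [0.5499, -0.0651, 0.1192]
tcp_rot: [[0.568, -0.818, 0.088], [-0.818, -0.573, -0.05], [0.091, -0.044, -0.995]]
force: [-3.3, -10.3, 0.2]
opening: 0.276
```

```bash
python3 pl.py 7 6 5;python3 n.py 3 .02
```

```text
15.55 [ 0.5499 -0.0651  0.1192] [ -3.3 -10.3   0.2] tang -7.0 rad -8.2 z [ 0.088 -0.05  -0.995] crank 12.873
6 7 plant (array([-0.08,  0.04], dtype=float32), 0.988) potbody (array([-0.17,  0.07], dtype=float32), 0.948) carr (array([0.51, 0.02], dtype=float32), 0.978) wall (array([0.57, 0.03], dtype=float32), 0.995) dockcheck (array([-0.  ,  0.01], dtype=float32), 1.0)
5 7 plant (array([0.09, 0.13], dtype=float32), 0.963) potbody (array([0.02, 0.19], dtype=float32), 0.913) carr (array([1.7 , 0.11], dtype=float32), 0.884) wall (array([1.77, 0.09], dtype=float32), 0.983) dockcheck (array([-0.  , -0.01], dtype=float32), 1.0)
crank 0.313 r 55.2
0.40 {"dp": [-1.6, 2.5, 0], "turn": 0}, {"dp": [-1.7, 2.5, 0], "turn": 0}, {"dp": [-1.7, 2.5, 0], "turn": 0}, {"dp": [-1.8, 2.4, 0], "turn": 0}, {"dp": [-1.8, 2.4, 0], "turn": 0}
15.6 [ 0.5497 -0.0648  0.1191] [ -2.2 -10.4   0.6] tang -7.7 rad -7.4 [ 0.088 -0.05  -0.995]
```

Call:
play_rows(
  increments=[
    {"dp": [-2.5, 3.0, 0], "turn": 0},
    {"dp": [-2.5, 3.0, 0], "turn": 0},
    {"dp": [-2.5, 3, 0], "turn": 0},
    {"dp": [-2.5, 3, 0], "turn": 0},
    {"dp": [-2.5, 3, 0], "turn": 0},
  ],
)

```text
time_s: 16.1
position: [0.5458, -0.0592, 0.1191]
tcp_rot: [[0.571, -0.815, 0.101], [-0.813, -0.578, -0.067], [0.113, -0.044, -0.993]]
force: [-2.2, -12.9, -1.2]
opening: 0.27
```

```bash
python3 pl.py 8 7 6;python3 n.py 4 .03
```

```text
16.1 [ 0.5458 -0.0592  0.1191] [ -2.2 -12.9  -1.2] tang -8.6 rad -9.8 z [ 0.101 -0.067 -0.993] crank 13.003
7 8 plant (array([0.55, 0.1 ], dtype=float32), 0.982) potbody (array([0.46, 0.05], dtype=float32), 0.792) carr (array([0.74, 0.08], dtype=float32), 0.988) wall (array([0.72, 0.03], dtype=float32), 0.998) dockcheck (array([-0., -0.], dtype=float32), 1.0)
6 8 plant (array([0.41, 0.16], dtype=float32), 0.904) potbody (array([0.33, 0.11], dtype=float32), 0.863) carr (array([1.23, 0.08], dtype=float32), 0.949) wall (array([1.29, 0.14], dtype=float32), 0.982) dockcheck (array([-0.01,  0.01], dtype=float32), 1.0)
crank 0.442 r 55.3
0.58 {"dp": [-2.6, 3.1, 0], "turn": 0}, {"dp": [-2.7, 3.0, 0], "turn": 0}, {"dp": [-2.8, 2.9, 0], "turn": 0}, {"dp": [-2.9, 2.8, 0], "turn": 0}, {"dp": [-2.9, 2.7, 0], "turn": 0}
16.15 [ 0.5456 -0.059   0.1191] [ -1.  -13.2  -1.9] tang -9.6 rad -9.1 [ 0.101 -0.067 -0.993]
```

View pics/s8.png

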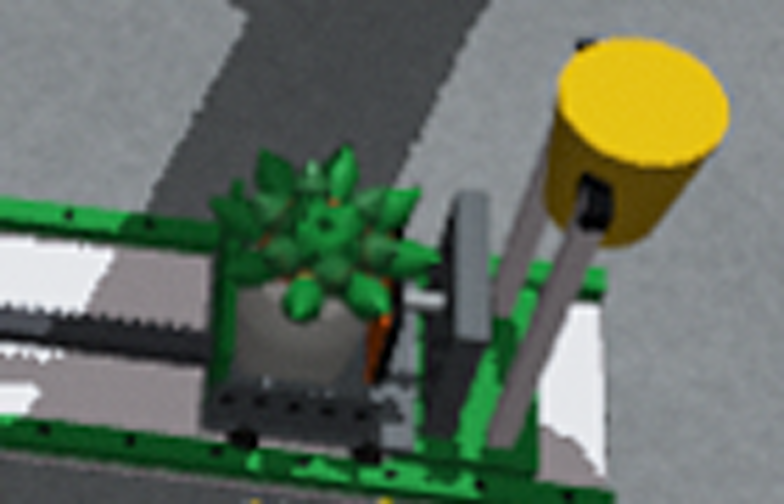

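Call:
play_rows(
  increments=[
    {"dp": [-2.4, 2.2, 0], "turn": 0},
    {"dp": [-2.5, 2.2, 0], "turn": 0},
    {"dp": [-2.5, 2.2, 0], "turn": 0},
    {"dp": [-2.5, 2.2, 0], "turn": 0},
    {"dp": [-2.5, 2.2, 0], "turn": 0},
  ],
)

```text
time_s: 16.65
position: [0.545, -0.0584, 0.1192]
tcp_rot: [[0.572, -0.812, 0.119], [-0.809, -0.582, -0.084], [0.138, -0.048, -0.989]]
force: [0.6, -13.5, -3.0]
opening: 0.272
```

```bash
python3 pl.py 9 8 7;python3 n.py 4 .03
```

```text
16.65 [ 0.545  -0.0584  0.1192] [  0.6 -13.5  -3. ] tang -10.7 rad -8.3 z [ 0.119 -0.084 -0.989] crank 13.024
8 9 plant (array([0.09, 0.07], dtype=float32), 0.982) potbody (array([0.2 , 0.08], dtype=float32), 0.932) carr (array([0.14, 0.03], dtype=float32), 0.995) wall (array([0.16, 0.04], dtype=float32), 0.996) dockcheck (array([-0., -0.], dtype=float32), 1.0)
7 9 plant (array([0.65, 0.13], dtype=float32), 0.966) potbody (array([0.65, 0.15], dtype=float32), 0.934) carr (array([0.83, 0.08], dtype=float32), 0.981) wall (array([0.86, 0.07], dtype=float32), 0.998) dockcheck (array([-0., -0.], dtype=float32), 1.0)
crank 0.461 r 55.2
0.60 {"dp": [-2.6, 3.0, 0], "turn": 0}, {"dp": [-2.7, 2.9, 0], "turn": 0}, {"dp": [-2.8, 2.8, 0], "turn": 0}, {"dp": [-2.9, 2.8, 0], "turn": 0}, {"dp": [-3.0, 2.7, 0], "turn": 0}
16.7 [ 0.5448 -0.0582  0.1192] [  0.8 -12.7  -2.9] tang -10.2 rad -7.6 [ 0.119 -0.084 -0.989]
```

Call:
play_rows(
  increments=[
    {"dp": [-3.2, 2.8, 0], "turn": 0},
    {"dp": [-3.4, 2.9, 0], "turn": 0},
    {"dp": [-3.4, 2.8, 0], "turn": 0},
    {"dp": [-1.5, 1, 0], "turn": 0},
    {"dp": [0, 0, 0], "turn": 0},
  ],
)

```text
time_s: 17.2
position: [0.5432, -0.0566, 0.1191]
tcp_rot: [[0.572, -0.809, 0.132], [-0.805, -0.585, -0.097], [0.156, -0.051, -0.986]]
force: [-5.5, -3.5, 7.9]
opening: 0.271
```

```bash
python3 pl.py 10 9 8 7;python3 n.py 4 .03
```

```text
17.2 [ 0.5432 -0.0566  0.1191] [-5.5 -3.5  7.9] tang 1.2 rad -6.4 z [ 0.132 -0.097 -0.986] crank 13.070
9 10 plant (array([0.3 , 0.09], dtype=float32), 0.956) potbody (array([ 0.27, -0.04], dtype=float32), 0.909) carr (array([0.33, 0.04], dtype=float32), 0.984) wall (array([0.3 , 0.09], dtype=float32), 0.986) dockcheck (array([0.  , 0.01], dtype=float32), 1.0)
8 10 plant (array([0.4 , 0.13], dtype=float32), 0.905) potbody (array([0.52, 0.05], dtype=float32), 0.827) carr (array([0.42, 0.03], dtype=float32), 0.971) wall (array([0.43, 0.12], dtype=float32), 0.974) dockcheck (array([0.  , 0.01], dtype=float32), 1.0)
7 10 plant (array([1.03, 0.2 ], dtype=float32), 0.953) potbody (array([0.97, 0.14], dtype=float32), 0.946) carr (array([1.13, 0.11], dtype=float32), 0.971) wall (array([1.17, 0.14], dtype=float32), 0.994) dockcheck (array([-0.,  0.], dtype=float32), 1.0)
crank 0.505 r 55.0
0.64 {"dp": [-2.8, 2.9, 0], "turn": 0}, {"dp": [-2.9, 2.8, 0], "turn": 0}, {"dp": [-2.9, 2.7, 0], "turn": 0}, {"dp": [-3.0, 2.6, 0], "turn": 0}, {"dp": [-3.1, 2.5, 0], "turn": 0}
17.25 [ 0.5431 -0.0565  0.1192] [-3.5 -6.2  4.2] tang -2.2 rad -6.7 [ 0.132 -0.097 -0.987]
```

Call:
play_rows(
  increments=[
    {"dp": [0, 0, 0], "turn": 0},
    {"dp": [0, 0, 0], "turn": 0},
    {"dp": [0, 0, 0], "turn": 0},
    {"dp": [0, 0, 0], "turn": 0},
    {"dp": [0, 0, 0], "turn": 0},
  ],
  claw=0.7,
)

```text
time_s: 17.75
position: [0.5475, -0.0529, 0.1189]
tcp_rot: [[0.568, -0.811, 0.14], [-0.808, -0.582, -0.092], [0.156, -0.061, -0.986]]
force: [0.0, 0.3, 0.1]
opening: 0.637
```

```bash
python3 pl.py 11 10 7;
```

```text
17.75 [ 0.5475 -0.0529  0.1189] [0.  0.3 0.1] tang 0.2 rad 0.2 z [ 0.14  -0.092 -0.986] crank 13.066
10 11 plant (array([0.05, 0.04], dtype=float32), 0.992) potbody (array([-0.  , -0.01], dtype=float32), 0.998) carr (array([-0.  , -0.01], dtype=float32), 1.0) wall (array([0.01, 0.  ], dtype=float32), 1.0) dockcheck (array([ 0.01, -0.  ], dtype=float32), 1.0)
7 11 plant (array([1.02, 0.21], dtype=float32), 0.933) potbody (array([0.95, 0.12], dtype=float32), 0.946) carr (array([1.13, 0.1 ], dtype=float32), 0.971) wall (array([1.18, 0.16], dtype=float32), 0.994) dockcheck (array([ 0.01, -0.  ], dtype=float32), 1.0)
```

Call:
play_rows(
  increments=[
    {"dp": [-1.5, 0.5, 8], "turn": 0},
    {"dp": [-2.2, 1, 14], "turn": 0},
    {"dp": [-2.2, 1, 16], "turn": 0},
    {"dp": [-2.2, 1, 18], "turn": 0},
    {"dp": [-2.2, 1, 20], "turn": 0},
  ],
)

```text
time_s: 18.3
position: [0.5346, -0.0472, 0.196]
tcp_rot: [[0.568, -0.812, 0.134], [-0.809, -0.581, -0.09], [0.151, -0.057, -0.987]]
force: [0.4, -0.5, 0.4]
opening: 0.701
```

Call:
play_rows(
  increments=[
    {"dp": [0, 0, 16], "turn": 0},
    {"dp": [0, 0, 14], "turn": 0},
    {"dp": [0, 0, 10], "turn": 0},
    {"dp": [0, 0, 0], "turn": 0},
    {"dp": [0, 0, 0], "turn": 0},
  ],
  claw=0,
)

```text
time_s: 18.8
position: [0.535, -0.0469, 0.2429]
tcp_rot: [[0.567, -0.812, 0.142], [-0.809, -0.581, -0.091], [0.156, -0.063, -0.986]]
force: [-0.2, 0.3, -0.7]
opening: 0.331
```

```bash
python3 pl.py 12 10 7; python3 - <<'E'
from h import *
im,_=bot.capture("top");cv2.imwrite("pics/top12.png",im);crop("pics/top12.png",250,140,200,140,4,"pics/t12.png");crop("pics/scene12.png",95,60,220,160,3.6,"pics/s12c.png")
E
```

```text
18.8 [ 0.535  -0.0469  0.2429] [-0.2  0.3 -0.7] tang 0.4 rad 0.2 z [ 0.142 -0.091 -0.986] crank 13.295
10 12 plant (array([0.14, 0.12], dtype=float32), 0.764) potbody (array([ 0.03, -0.14], dtype=float32), 0.714) carr (array([ 0., -0.], dtype=float32), 0.999) wall (array([0.03, 0.07], dtype=float32), 0.986) dockcheck (array([ 0.01, -0.  ], dtype=float32), 1.0)
7 12 plant (array([1.  , 0.22], dtype=float32), 0.726) potbody (array([ 0.95, -0.04], dtype=float32), 0.691) carr (array([1.13, 0.1 ], dtype=float32), 0.972) wall (array([1.2 , 0.21], dtype=float32), 0.986) dockcheck (array([0.01, 0.  ], dtype=float32), 1.0)
```

View pics/s12c.png

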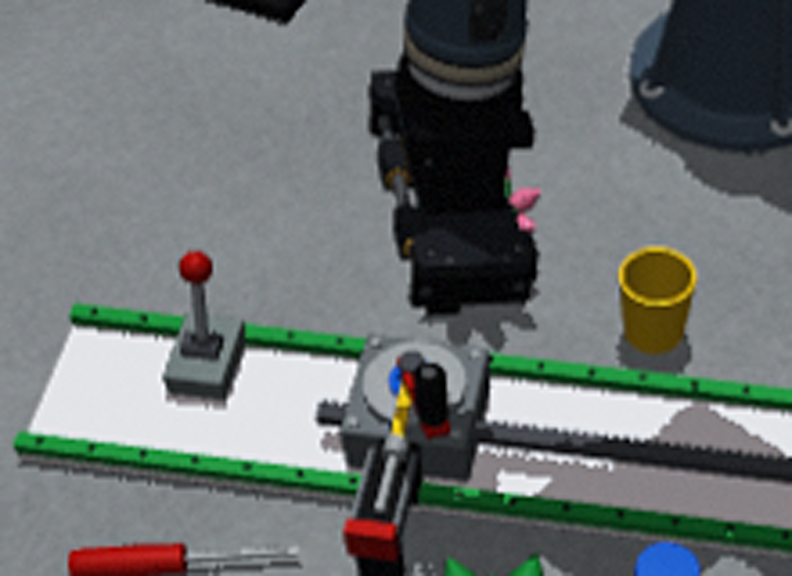

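View pics/t12.png

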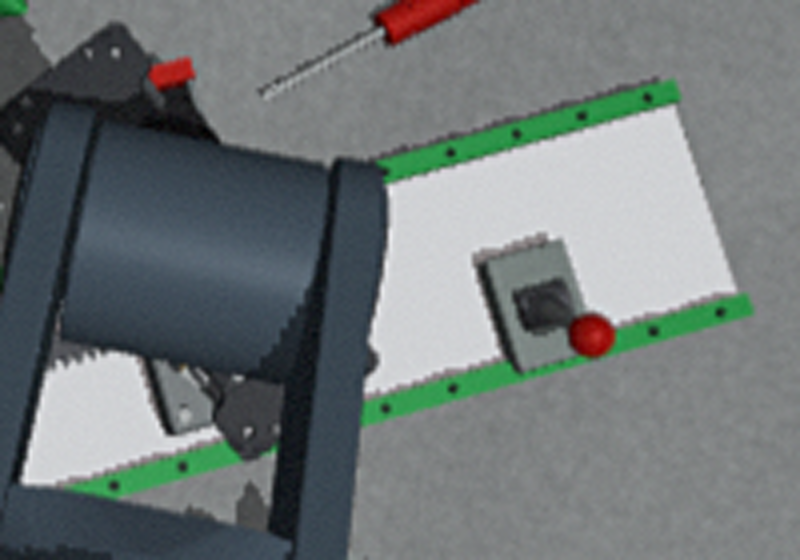

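Call:
play_rows(
  increments=[
    {"dp": [-10, -26, 0], "turn": 0},
    {"dp": [-10, -26, 0], "turn": 0},
    {"dp": [-10, -26, 0], "turn": 0},
    {"dp": [-10, -26, 0], "turn": 0},
    {"dp": [-10, -26, 0], "turn": 0},
  ],
)

```text
time_s: 19.4
position: [0.4822, -0.1766, 0.2377]
tcp_rot: [[0.574, -0.808, 0.134], [-0.805, -0.587, -0.085], [0.147, -0.06, -0.987]]
force: [0.7, -0.6, 0.3]
opening: 0.006
```

Call:
play_rows(
  increments=[
    {"dp": [-10, -26, 0], "turn": 0},
    {"dp": [-10, -26, 0], "turn": 0},
    {"dp": [-10, -26, 0], "turn": 0},
    {"dp": [-10, -26, 0], "turn": 0},
    {"dp": [-5, -15, 0], "turn": 0},
  ],
)

```text
time_s: 19.9
position: [0.4324, -0.3002, 0.2327]
tcp_rot: [[0.574, -0.809, 0.127], [-0.807, -0.585, -0.079], [0.138, -0.057, -0.989]]
force: [0.6, -1.0, 0.6]
opening: 0.009
```

Call:
play_rows(
  increments=[
    {"dp": [1, -1, -15], "turn": 0},
    {"dp": [1, -1, -18], "turn": 0},
    {"dp": [1, -1, -18], "turn": 0},
    {"dp": [0, -1, -18], "turn": 0},
    {"dp": [0, 0, -16], "turn": 0},
  ],
)

```text
time_s: 20.4
position: [0.4342, -0.3087, 0.1431]
tcp_rot: [[0.568, -0.813, 0.126], [-0.811, -0.579, -0.08], [0.138, -0.057, -0.989]]
force: [-0.2, 0.3, -0.8]
opening: 0.007
```

Call:
play_rows(
  increments=[
    {"dp": [0, 0, -15], "turn": 0},
    {"dp": [0, 0, -14], "turn": 0},
    {"dp": [0, 0, -10], "turn": 0},
    {"dp": [0, 0, -6], "turn": 0},
    {"dp": [0, 0, 0], "turn": 0},
  ],
)

```text
time_s: 20.9
position: [0.4315, -0.3064, 0.0901]
tcp_rot: [[0.569, -0.814, 0.118], [-0.813, -0.578, -0.071], [0.126, -0.055, -0.99]]
force: [-0.2, -1.0, 0.8]
opening: 0.004
```

Call:
play_rows(
  increments=[
    {"dp": [10, 2.5, 0], "turn": 0},
    {"dp": [10, 2.5, 0], "turn": 0},
    {"dp": [9, 2.3, 0], "turn": 0},
    {"dp": [9, 2.3, 0], "turn": 0},
    {"dp": [9, 2.3, 0], "turn": 0},
  ],
)

```text
time_s: 21.4
position: [0.4831, -0.2948, 0.0924]
tcp_rot: [[0.568, -0.814, 0.121], [-0.813, -0.578, -0.075], [0.131, -0.056, -0.99]]
force: [-1.4, -0.3, 1.0]
opening: 0.002
```

Call:
play_rows(
  increments=[
    {"dp": [7, 2, 0], "turn": 0},
    {"dp": [7, 2, 0], "turn": 0},
    {"dp": [6, 1.5, 0], "turn": 0},
    {"dp": [6, 1.5, 0], "turn": 0},
    {"dp": [5, 1.3, 0], "turn": 0},
  ],
)

```text
time_s: 21.9
position: [0.5179, -0.2856, 0.0929]
tcp_rot: [[0.569, -0.813, 0.122], [-0.812, -0.579, -0.076], [0.132, -0.056, -0.99]]
force: [-1.9, -0.8, -0.5]
opening: 0.009
```

```bash
python3 - <<'E'
from h import *
s=bot.read_state();q=s['position']-C0;print(q@X,q@Y,s['force'])
for n in("scene","top"):
    im,_=bot.capture(n);cv2.imwrite(f"pics/{n}13.png",im)
a=cv2.resize(cv2.imread("pics/scene13.png")[100:220,95:205],None,fx=3.5,fy=3.5);b=cv2.resize(cv2.imread("pics/top13.png")[160:280,330:440],None,fx=3.5,fy=3.5)
cv2.imwrite("pics/c13.png",cv2.hconcat([a,b]))
E
```

```text
-0.03167131365495096 -0.189479772247389 [-1.87032341 -0.82925665 -0.49084245]
```

View pics/c13.png

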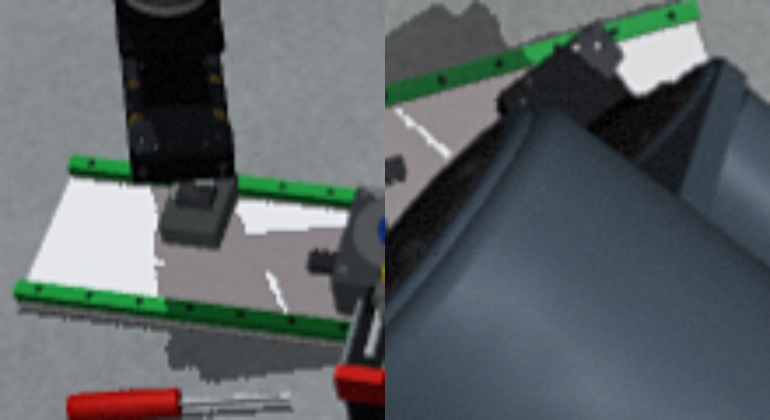

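Call:
play_rows(
  increments=[
    {"dp": [3, 0.8, 0], "turn": 0},
    {"dp": [3, 0.8, 0], "turn": 0},
    {"dp": [2, 0.5, 0], "turn": 0},
    {"dp": [2, 0.5, 0], "turn": 0},
    {"dp": [2, 0.5, 0], "turn": 0},
  ],
)

```text
time_s: 22.5
position: [0.5258, -0.2827, 0.092]
tcp_rot: [[0.572, -0.812, 0.112], [-0.81, -0.581, -0.074], [0.126, -0.048, -0.991]]
force: [-8.6, -4.6, 3.7]
opening: 0.004
```

Call:
play_rows(
  increments=[
    {"dp": [3, 0.8, 0], "turn": 0},
    {"dp": [3, 0.8, 0], "turn": 0},
    {"dp": [2, 0.5, 0], "turn": 0},
    {"dp": [2, 0.5, 0], "turn": 0},
    {"dp": [2, 0.5, 0], "turn": 0},
  ],
)

```text
time_s: 23.0
position: [0.5261, -0.2829, 0.0923]
tcp_rot: [[0.579, -0.81, 0.089], [-0.807, -0.585, -0.075], [0.113, -0.028, -0.993]]
force: [-6.5, -3.4, 2.6]
opening: 0.003
```

Call:
play_rows(
  increments=[
    {"dp": [-8, -2, 0], "turn": 0},
    {"dp": [-12, -3, 0], "turn": 0},
    {"dp": [-14, -3.5, 0], "turn": 0},
    {"dp": [-14, -3.5, 5], "turn": 0},
    {"dp": [-14, -3.5, 10], "turn": 0},
  ],
)

```text
time_s: 23.5
position: [0.4608, -0.2985, 0.1071]
tcp_rot: [[0.579, -0.81, 0.09], [-0.807, -0.585, -0.074], [0.112, -0.03, -0.993]]
force: [0.0, 0.9, 0.6]
opening: 0.005
```

Call:
play_rows(
  increments=[
    {"dp": [-10, -15, 20], "turn": 0},
    {"dp": [-10, -20, 25], "turn": 0},
    {"dp": [-10, -25, 30], "turn": 0},
    {"dp": [-5, -25, 30], "turn": 0},
    {"dp": [0, -20, 20], "turn": 0},
  ],
)

```text
time_s: 24.0
position: [0.4143, -0.4009, 0.2347]
tcp_rot: [[0.579, -0.811, 0.082], [-0.81, -0.584, -0.063], [0.099, -0.03, -0.995]]
force: [1.6, -1.0, -0.2]
opening: 0.007
```

Call:
play_rows(
  increments=[
    {"dp": [0, -15, 10], "turn": 0},
    {"dp": [0, -10, 0], "turn": 0},
    {"dp": [0, 0, 0], "turn": 0},
    {"dp": [0, 0, 0], "turn": 0},
    {"dp": [0, 0, 0], "turn": 0},
  ],
)

```text
time_s: 24.5
position: [0.4105, -0.4291, 0.2477]
tcp_rot: [[0.574, -0.814, 0.085], [-0.812, -0.579, -0.067], [0.104, -0.031, -0.994]]
force: [-0.6, 1.0, -0.3]
opening: 0.006
```

```bash
python3 pl.py 14 10 7; python3 - <<'E'
from h import *
im,_=bot.capture("top");cv2.imwrite("pics/top14.png",im)
for n in("top","scene"):
    im=cv2.imread(f"pics/{n}14.png");h=cv2.cvtColor(im,cv2.COLOR_BGR2HSV)
    m=((((h[...,0]<7)|(h[...,0]>173))&(h[...,1]>150)&(h[...,2]>90))*255).astype(np.uint8)
    k,_,st,ce=cv2.connectedComponentsWithStats(m)
    for i in range(1,k):
        if st[i,4]>15: print(n,st[i],ce[i])
E
```

```text
24.5 [ 0.4105 -0.4291  0.2477] [-0.6  1.  -0.3] tang -0.9 rad -0.8 z [ 0.085 -0.067 -0.994] crank 10.480
10 14 plant (array([0.24, 0.26], dtype=float32), 0.581) potbody (array([ 0.11, -0.01], dtype=float32), 0.944) carr (array([0.27, 0.27], dtype=float32), 0.88) wall (array([-0.08,  0.46], dtype=float32), 0.968) dockcheck (array([-0.02,  0.01], dtype=float32), 1.0)
7 14 plant (array([1.1 , 0.33], dtype=float32), 0.612) potbody (array([1.09, 0.08], dtype=float32), 0.973) carr (array([1.39, 0.32], dtype=float32), 0.863) wall (array([1.02, 0.53], dtype=float32), 0.967) dockcheck (array([-0.02,  0.01], dtype=float32), 1.0)
top [345 128  32  23 297] [360.84848485 138.78451178]
top [283 155  15   8  83] [289.96385542 158.54216867]
top [385 193   9   9  65] [388.84615385 197.29230769]
top [294 205  16  17 119] [300.95798319 212.59663866]
scene [415   0  91  13 649] [454.54391371   3.93528505]
scene [139 147   9   6  43] [142.74418605 149.58139535]
scene [191 204  14   6  64] [197.46875  206.421875]
scene [114 211  32   8 215] [129.58604651 214.60930233]
```

View pics/scene14.png

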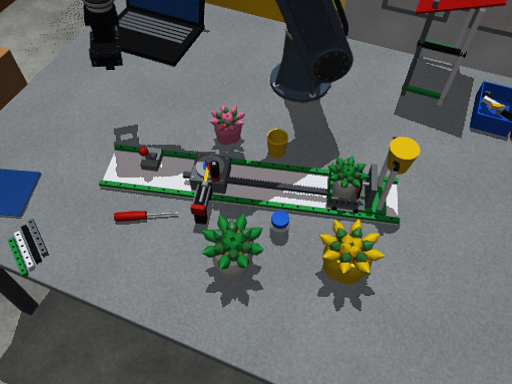

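View pics/top14.png

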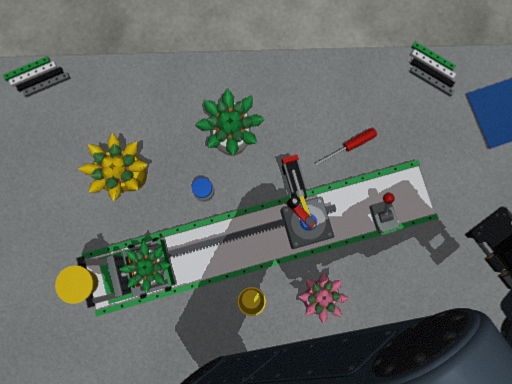

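```bash
python3 - <<'E'
from h import *
b,e=tri((388.9,197.4),(143,151.2));q=b-C0;x,y=q@X,q@Y;print(x,y,q[2],e,"angle",.5+np.arctan2(x+.035,q[2]-.03))
b,e=tri((398.2,223.6),(148.7,134.3));q=b-C0;x,y=q@X,q@Y;print("start",x,y,q[2],e,"angle",.5+np.arctan2(x+.035,q[2]-.03))
# rod length: grey wall vs plate in scene and top
a=[cv2.resize(cv2.imread(f"pics/scene{k}.png")[165:205,320:385],None,fx=6,fy=6,interpolation=cv2.INTER_CUBIC) for k in ("4","14")]
b=[cv2.resize(cv2.imread(f"pics/top{k}.png")[245:295,95:160],None,fx=6,fy=6,interpolation=cv2.INTER_CUBIC) for k in ("4","14")]
cv2.imwrite("pics/cmp2.png",cv2.vconcat([cv2.hconcat(a),cv2.hconcat(b)]))
E
```

```text
0.001213436993598115 -0.18818666827298927 0.09292502958397891 0.0020362584155373398 angle 1.0222109464008309
start -0.060571553790619015 -0.18929395163867926 0.09499490530562765 0.002204598770863653 angle 0.12516211228918706
```

View pics/cmp2.png

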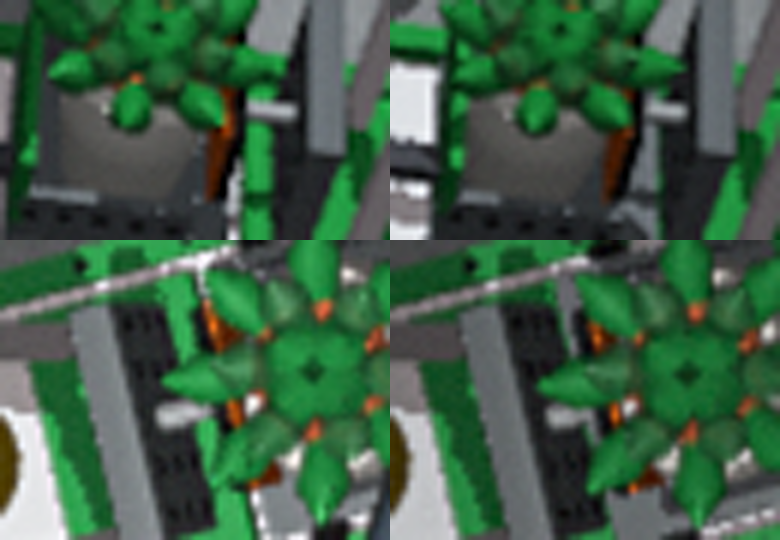

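```bash
python3 - <<'E'
from h import *
for r in (258,259,260,261,273,274,275):
    for k in ("0","3","4","14"):
        im=cv2.imread(f"pics/top{k}.png").astype(int); print(r,k,[int(v) for v in (im[r,122:144,2]-im[r,122:144,1])])
print()
for r in (186,188,190,192,194):
    for k in ("0","3","4","14"):
        im=cv2.imread(f"pics/scene{k}.png").astype(int); print(r,k,[int(v) for v in (im[r,349:366,2]-im[r,349:366,0])])
E
```

```text
258 0 [-13, -74, -93, -95, -72, -26, 3, 37, 81, 46, 39, 39, 40, 25, 6, 4, -1, -2, -1, -2, 0, -2]
258 3 [-19, -82, -101, -106, -80, -22, 5, 41, 89, 52, 37, 42, 41, 27, 5, 4, -3, -2, -2, 0, -3, -1]
258 4 [-15, -91, -116, -115, -94, -24, 8, 49, 103, 47, -25, -87, -104, -108, -109, -112, -101, -57, -53, -42, -44, -52]
258 14 [-7, -41, -6, -2, 2, -2, -9, -55, -83, -92, -92, -96, -94, -70, -57, -54, -46, -42, -41, -43, -48, -41]
259 0 [-5, -52, -94, -100, -92, -35, 0, 34, 94, 52, 38, 37, 39, 26, 6, 3, 3, -4, -2, -1, -2, -1]
259 3 [-5, -57, -104, -107, -101, -35, -2, 33, 104, 56, 38, 41, 39, 29, 7, 6, 4, -3, 0, -1, -2, -2]
259 4 [-3, -65, -114, -119, -114, -35, -7, 42, 119, 69, 38, 3, -50, -91, -108, -117, -98, -10, -30, -47, -51, -64]
259 14 [-6, -45, -8, -4, -1, 9, 51, 52, -7, -79, -90, -91, -95, -93, -60, -35, -37, -41, -41, -50, -56, -51]
260 0 [1, -30, -98, -102, -96, -45, -9, 20, 62, 51, 37, 37, 40, 35, 12, 6, 4, -2, -3, -1, -1, -4]
260 3 [-1, -35, -99, -107, -109, -48, -9, 18, 71, 55, 41, 39, 42, 38, 15, 5, 6, -1, -2, -2, 0, 1]
260 4 [-3, -41, -112, -119, -117, -52, -12, 20, 77, 65, 
[... 2598 characters left out ...]

190 14 [1, 3, 2, 3, 4, -2, 14, 46, 70, 53, 24, 0, -9, -12, -13, -10, -5]
192 0 [-8, -7, -6, -8, -3, 23, 63, 56, 23, 0, -7, -9, -26, -31, -32, -26, -12]
192 3 [-4, -5, -6, -7, -3, 24, 66, 60, 26, 0, -6, -9, -28, -31, -32, -29, -14]
192 4 [1, 1, -3, -7, -8, 24, 67, 59, 24, 0, -3, -9, -30, -32, -33, -28, -13]
192 14 [3, 1, 3, 3, 1, -8, 23, 60, 70, 38, 3, -6, -11, -13, -13, -10, -6]
194 0 [-8, -8, -8, -7, -4, 21, 68, 39, 1, -6, -8, -10, -26, -32, -31, -26, -14]
194 3 [-6, -7, -6, -9, -1, 23, 74, 40, 2, -5, -12, -10, -27, -33, -32, -29, -14]
194 4 [1, -6, -7, -7, -9, 32, 75, 46, 2, -4, -10, -9, -30, -35, -33, -28, -13]
194 14 [2, 1, 3, -3, -6, -11, 22, 65, 44, 2, -5, -9, -11, -14, -11, -15, -10]
```

```bash
python3 - <<'E'
from rig import bot
s=bot.read_state();print(s['time_s'],s['force'],s['qvel'].round(2));print(bot.hand_in())
E
```

```text
24.6 [-0.07077477 -0.32732017 -1.13929973] [ 0.21 -0.12 -0.58 -0.04 -0.09  0.01]
the job is handed in; nothing more can be done
None
```

I turned the crank about 13.07 rad (2.1 turns) anticlockwise, pressing the plant against the buffer. I then pushed the brake fully over, pulled the arm clear and handed the job in at 24.6 s.

- **Press on the plant:** the last pictures from both cameras put the buffer plate about 3.0 to 3.4 mm in, which is about 12 to 14 N and inside the 5 to 20 N range. Nothing shifted measurably when I opened the gripper. After the brake push the plate still read as pressed in, though the shadows had changed by then and image tracking of the plant and carriage was too weak to use.
- **Brake:** it measures about 1.02 rad from the ball's position, against 0.125 at the start. The fingers stopped against its end at about 10 N.
- **Pace:** averaged over each half second, the crank peaked at about 2.1 rad/s, and I saw no run-back or lurch.
- **Other objects:** in the last pictures the screwdriver and the look-alike plants stood where they started. I didn't measure the jar or beaker, but they looked in place.

Two checks disagreed along the way:
- **Early contact reading:** near 12.5 rad, the handle force and the picture suggested firm contact. Image tracking then showed the pot sliding on the carriage, so I went on until the pot moved with the back wall.
- **Tool tilt:** the tool leaned up to about 10° while cranking, because moves can't correct tilt. The grip held throughout.

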